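File the last card pack in the crowded slanting sorter

TASK

File the card pack that is leaning against the small carton: stand it on its short end in the slanting sorter, behind the low front lip and in front of the packs already there. The foremost of these has slumped with its foot across the free place, so nudge it back gently with the new pack as you lower it in, do not drop it; at the end all four packs stand on the sorter's floor, flat against one another and parallel to the slanting back plate. Leave the glue stick, the tub of paper clips and the hand stamp as they are.

Things in the scene. Friction and masses are not known exactly. Their poses are not given: they have to be found in the camera images.
- card_pack_1: Banded pack of printed cards, rigid, 57 (its x) x 91 (its y) x 20 mm (its z). Origin: middle of its underside face (z = 0); it leans at 25 degrees from vertical, standing on a short end, against the top edge of the carton; y points up along the pack, z away from the carton. It is the one to file (about 0.09 kg). Easily gripped across its 57 mm width at the upper part, tool tilted along the pack.
- card_pack_1_mid (a point): Centre of the pack to be filed (45.5 mm from either short end, 10 mm from either face).
- pack_foot (a point): Middle of the lower short end of the pack to be filed, 45.5 mm below its centre.
- card_pack_2: Banded pack of printed cards, rigid, 57 (its x) x 91 (its y) x 25 mm (its z). Origin: middle of its underside face (z = 0); filed, flat against the sorter's back plate; y points up along the pack, z towards the lip.
- card_pack_2_mid (a point): Centre of that 25 mm thick pack.
- card_pack_3: Banded pack of printed cards, rigid, 57 (its x) x 91 (its y) x 17 mm (its z). Origin: middle of its underside face (z = 0); filed, in front of the 25 mm pack and flat against it; axes as that one.
- card_pack_3_mid (a point): Centre of that 17 mm thick pack.
- card_pack_4: Banded pack of printed cards, rigid, 57 (its x) x 91 (its y) x 22 mm (its z). Origin: middle of its underside face (z = 0); the foremost filed pack: it has slumped, top against the 17 mm pack, foot slid forward to about 4 mm from the lip, so it leans about 16 degrees more than the others. Loose; a push of a few newtons on its front face slides its foot back. Axes as the others.
- card_pack_4_mid (a point): Centre of that slumped 22 mm thick pack.
- bay: The sorter's bay, grey sheet metal, fixed to the desk. It reclines 30 degrees: z points up along the back plate (30 degrees from vertical), x is square to the plates, from back plate to front lip, y runs across. Origin: middle of the corner where back plate (x = 0) and floor (z = 0) meet, 12 mm above the desk. A pack standing on the floor has its centre at z = 46 mm.
- bay_lip (a point): Middle of the front lip's rolled top edge, in the bay's frame at x = 92, z = 40 mm. The edge is 6 mm thick, tops out at z = 43 mm and stands 1 mm into the bay; the lip's inner face is at x = 90 mm, so the flat floor, square to the plates, is 90 mm deep; four packs leave about 10 mm to spare.
- bay_back (a point): Middle of the back plate's top edge (75 mm above the bay's floor). Back plate and lip are 80 mm wide; low cheeks at the sides are 22 mm high and 72 mm apart inside (bay's y = +-36 mm).
- sorter: The sorter's foot on the desk (fixed): a 125 x 86 mm plate; origin under it at desk level, its x axis is the horizontal direction of the bay's x axis.
- staple_box: Small printed carton, 40 (x) x 78 (y) x 30 mm, fixed; the pack to be filed leans on the top edge of its +x side. Origin: middle of its underside.
- glue_stick: Glue stick standing upright, 28 mm in diameter, 91 mm high; origin under it. Leave alone.
- clip_tub: Round tub of paper clips, 62 mm wide, 36 mm high; origin under it. Leave alone.
- stamp_b: Hand stamp standing on its base, 27 x 48 x 66 mm; origin under it. Leave alone.
Not all that is in view belongs to the job. What is shaped like the sorter but green or yellow is not meant. Leave any blue or green look-alike of the card_pack_3 alone.

How it is judged:
By the outcome, as a careful person would: the job done as asked, in the order asked, and still so for the second after the job is handed in, with the robot touching nothing.
It also fails if it takes over 51 s, if anything falls off the work surface, if the arm or the gripper's body presses on something with over 40 N, if the wrist force passes 120 N, or if a joint passes its speed limit or range.

ROBOT

A 6-joint arm with a two-finger parallel gripper is mounted at the origin on a cart in front of the work surface, level with it; the furniture and walls round the work are solid. World frame = base frame: x ahead of the robot, y to its left, z up, the work surface at z = 0. Lengths are in mm, angles in degrees, forces in N, time in s.
With the tool pointing down it reaches from about 250 to 725 mm from the base axis. Payload 9.7 kg.
Tool frame: the origin (TCP) lies at the very end of the fingers, on their centre line; the grasp point (between the pads) lies 19 mm behind it (bot.grasp_offset is the distance from the TCP to the grasp point, in mm); z points along the fingers, x is the direction in which the jaws open and shut, and the axes are right-handed (so a half turn about z gives the same grasp; the last joint's range is limited). The gripper opens to 85 mm and grips with 20 to 120 N. Pads are 22 mm wide; open, the fingers measure 114 mm over their backs; the gripper's body (76 mm by 85 mm) begins 54 mm behind the grasp point. The pads swing forward as they close: fully open they stand 13 mm farther back than shut.
Start: joints at [-73.682, 4.979, 10.078, 95.1, 0, 90], TCP at [154.528, -527.843, 231.284] pointing down, gripper open.
Joint ranges: [-179.16, 179.16], [-48.56, 103.87], [-65.8, 70.77], [-126.05, 130.52], [-82.76, 87.17], [-180, 180]. Speed limits (degrees/s): [127.2, 127.2, 147.25, 180, 180, 180].

INTERFACE

Orientations are given as [roll, pitch, yaw] about the fixed x, y, z axes, in that order (R = Rz(yaw) Ry(pitch) Rx(roll)).
In Python, from cell import telemetry, grab_frame, finish_job, nets, bot gives the robot as it stands. The module is installed in compiled form; this text tells all that it offers.
- The arm moves only by the tool arm_command, never from a script. Its argument "motion" is a list of rows, each a list of 7 numbers: the opening, from 0 (shut) to 1 (fully open), then the shift along the world's x, y, z in m, then the turn, a rotation vector about the world's x, y, z in degrees. In form: [[grip, dx, dy, dz, wx, wy, wz], ...]. A call has exactly 8 rows; each row shifts and turns the commanded pose from where the row before left it; what a row does not reach is not made up. A row lasts 1/10 s, in which the tool goes at most 50 mm and 8.59 degrees, less where a joint would pass 70% of its speed; a pose out of reach is approached as far as the arm can. A call with a gripper value outside its range is refused whole. The fingers move at their own pace and stop on an object; "grip_force" is the grip in N (left out, the last holds). Time passes only in rows, so rows that do not move let the fingers close, or fill a call up. It gives the time, the measured TCP pose, the force and the opening at its end, in the units of the state.
- telemetry.get_state(): the state, without advancing time (a new reading comes with each control period).
- grab_frame(name): name is "scene" or "side" or "wrist"; returns a dict with "image" (420x560x3 uint8, red, green, blue), "camera_matrix" (3x3 intrinsics, pixels), "T" (4x4, takes a point from camera to world coordinates); the wrist camera has in their place "hand_eye" (4x4, takes a point from camera to tool coordinates, whose origin is the TCP and whose axes are the tool frame's). Camera axes: x right, y down, z forward; pixel columns grow to the right and rows downward; lengths in mm; the calibration is good to about 2 mm. The wrist camera is an equidistant fisheye: a pixel r from the principal point sees the ray r / f radians off the axis. A picture is of the moment at which its call begins: read the wrist's pose just before it. There is no depth.
- finish_job(): hands the job in, once; it reports no verdict.
Trained networks look in a picture, given as the dict that the camera call returned (one of the last four; its "shot" number tells which), for a name from the list of things; names that differ only in an ending like _2 or _b are one class to them, and where a whole thing is asked for, a point or a joint stands for the part that bears it (a point fixed in the world has none). Each returns a list of dicts, best first, with "score" (0 to 1); they miss things now and then, are a little off and sometimes report something else, mostly with a low value. They report only what shows in the picture. A call takes as long as a camera call. They do not tell look-alikes from the thing itself.
- nets.look_for(query, picture): "location" ([x, y, z] in mm, in world coordinates, good to about 4 mm: the middle of the surface that is visible of it).
The state is a dict: "time": time; "q": joint angles; "dq": joint speeds; "joint_torque": joint torques, N m; "eef_pos": TCP position; "eef_rot": TCP orientation; "contact_force": force on the tool from outside, world axes, zero at the start; "moment": the same for the moment, N m; "opening": finger opening in mm.
Only numpy, scipy, OpenCV 4.12 (cv2) and the standard library are available. Lean on these libraries where they do the work, as an engineer would, in place of code of your own. Each camera call takes 0.05 s, during which the arm holds its last target.

## Working session

There is one attempt and no reset: what is moved stays moved. The work goes in short steps, Python scripts to look and compute and a tool call to move; the robot and the scene stay as the last step left them, time stands still between calls to the robot, and variables do not carry over. Pictures are saved under pics/ and viewed, and the job is handed in when it is done.

Besides the shell and the picture viewer there is one more tool, called after ">>>" as name([rows], argument=value, ...), one row to a line, values as JSON. arm_command: Moves the arm, as the interface text tells. Its arguments: {"type":"object","properties":{"motion":{"type":"array"},"grip_force":{"type":"number"}},"required":["motion"]}

```bash
mkdir -p pics; ls
python3 - <<'E'
from cell import telemetry, grab_frame, finish_job, nets, bot
import cv2, numpy as np, pickle
s=telemetry.get_state(); print(s)
print([a for a in dir(bot) if not a.startswith('_')])
for n in ("scene","side"):
    f=grab_frame(n); cv2.imwrite(f"pics/{n}0.png",f["image"][:,:,::-1]); pickle.dump(f,open(f"{n}0.pkl","wb"))
    print(n,f["camera_matrix"].tolist(),np.round(f["T"],3).tolist())
    for q in ("card_pack_1","bay","staple_box","sorter"):
        print(q,[(np.round(d["location"]).tolist(),round(d["score"],2)) for d in nets.look_for(q,f)])
print(telemetry.get_state()["time"])
E
```

```text
pics
{'time': 0.0, 'q': array([-7.36823004e+01,  5.01071648e+00,  1.00320915e+01,  9.51004769e+01,
       -7.31099630e-04,  9.00001349e+01]), 'dq': array([-0.02102383, -0.03935856, -0.10858965,  0.03082123,  0.04007097,
       -0.03040286]), 'joint_torque': array([ 5.96605914e-04, -5.20390248e+01,  4.64801717e+01,  1.64824032e-02,
        3.10076564e-05, -2.91398692e-07]), 'eef_pos': array([ 154.45571197, -527.60521872,  230.56560405]), 'eef_rot': array([ 1.79999269e+02,  7.91018817e-02, -7.36824353e+01]), 'contact_force': array([-0.10970213,  0.33606137, -0.02008418]), 'moment': array([-0.04045899,  0.02569256,  0.06115748]), 'opening': 85.33867039477333}
['Unreachable', 'grasp_offset']
scene [[466.40818397859715, 0.0, 273.3238679823854], [0.0, 466.40818397859715, 202.20472417065793], [0.0, 0.0, 1.0]] [[-0.808, -0.394, 0.437, -6.0], [-0.589, 0.529, -0.611, 782.96], [0.01, -0.751, -0.66, 963.366], [0.0, 0.0, 0.0, 1.0]]
card_pack_1 [([588.0, -200.0, 102.0], 0.65), ([742.0, -311.0, 14.0], 0.64), ([583.0, 188.0, 57.0], 0.62), ([719.0, -146.0, 15.0], 0.59), ([567.0, -227.0, 81.0], 0.55)]
[... 280 characters left out ...]
93387197986806, 0.0, 284.59095989143105], [0.0, 460.93387197986806, 212.71306090262863], [0.0, 0.0, 1.0]] [[0.897, -0.309, 0.317, 216.29], [-0.442, -0.605, 0.662, -755.242], [-0.013, -0.734, -0.679, 815.519], [0.0, 0.0, 0.0, 1.0]]
card_pack_1 [([747.0, -326.0, 20.0], 0.97), ([582.0, -254.0, 96.0], 0.96), ([581.0, -215.0, 110.0], 0.84), ([577.0, 170.0, 65.0], 0.79), ([718.0, -161.0, 14.0], 0.79), ([574.0, -241.0, 103.0], 0.73)]
bay [([570.0, -185.0, 59.0], 0.93), ([409.0, -142.0, 41.0], 0.65), ([576.0, 6.0, 45.0], 0.6)]
staple_box [([584.0, 147.0, 31.0], 0.63), ([568.0, -179.0, 54.0], 0.44)]
sorter [([576.0, -9.0, 40.0], 0.77), ([569.0, -213.0, 28.0], 0.76), ([410.0, -150.0, 36.0], 0.63)]
0.5
```

View pics/scene0.png

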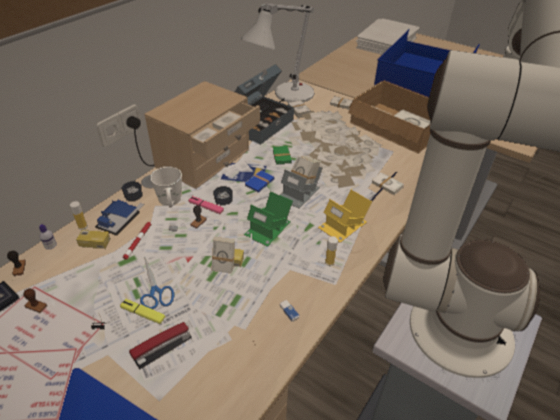

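View pics/side0.png

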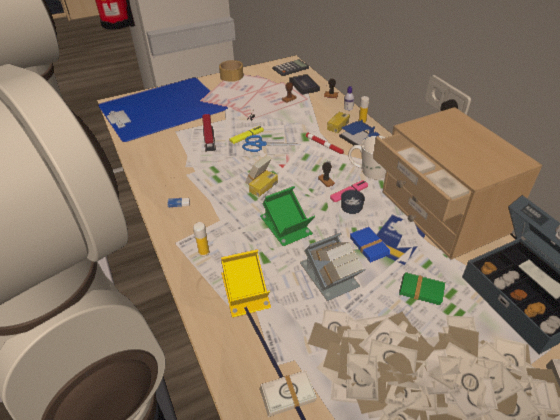

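The grey sorter is at scene px (300,178) and side px (335,265). The pack leaning on the yellow carton is at scene (222,255) and side (262,172). I'll zoom in for corner positions.

Run:
```python
import cv2, numpy as np, pickle
def crop(n,x,y,w,h,s,o):
    i=cv2.imread(f"pics/{n}0.png")[y:y+h,x:x+w]; i=cv2.resize(i,None,fx=s,fy=s,interpolation=cv2.INTER_CUBIC)
    i=cv2.convertScaleAbs(i,alpha=1.3)
    for k in range(0,w,10): cv2.putText(i,str(x+k) if k%20==0 else '',(k*s,10),0,.35,(0,0,255),1); cv2.line(i,(k*s,12),(k*s,18),(0,0,255),1)
    for k in range(0,h,10): cv2.putText(i,str(y+k),(0,k*s+4),0,.35,(0,0,255),1)
    cv2.imwrite(f"pics/{o}.png",i)
crop("scene",195,225,65,60,9,"s_pack"); crop("side",235,145,65,60,9,"d_pack")
crop("scene",265,140,75,75,8,"s_bay"); crop("side",290,220,90,85,8-1,"d_bay")
a=[cv2.imread(f"pics/{o}.png") for o in("s_pack","d_pack","s_bay","d_bay")]
for o,i in zip("abcd",a): print(i.shape)
h=np.hstack([cv2.copyMakeBorder(cv2.resize(i,(395,395*i.shape[0]//i.shape[1])),0,395-395*i.shape[0]//i.shape[1],2,2,0) for i in a[:2]]);cv2.imwrite("pics/pp.png",h)
```

```text
(540, 585, 3)
(540, 585, 3)
(600, 600, 3)
(595, 630, 3)
```

View pics/s_pack.png

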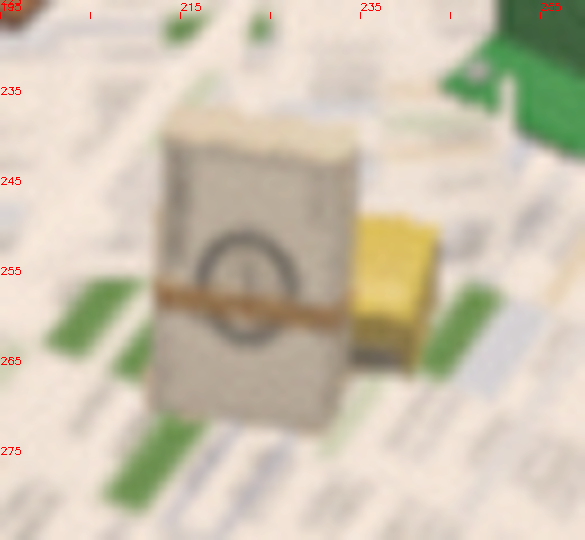

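View pics/d_pack.png

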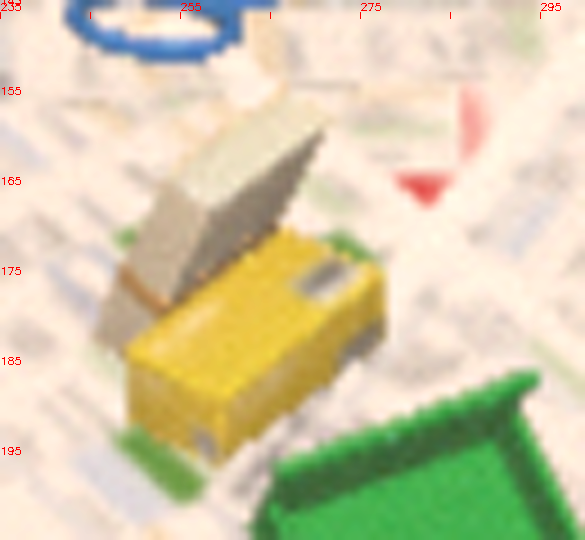

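View pics/s_bay.png

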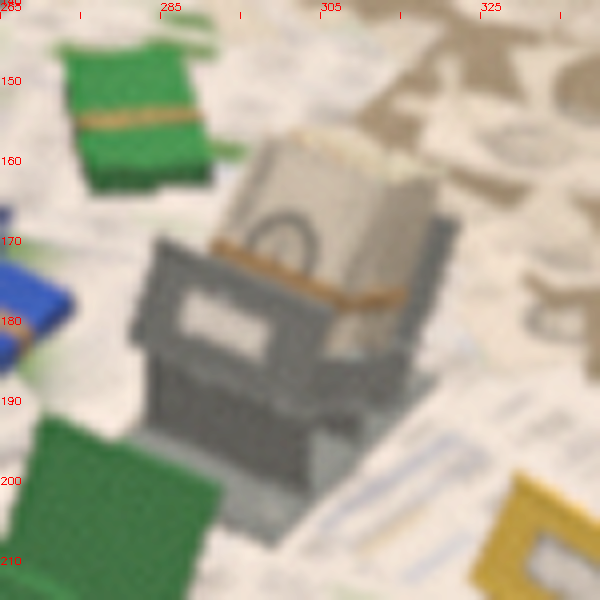

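View pics/d_bay.png

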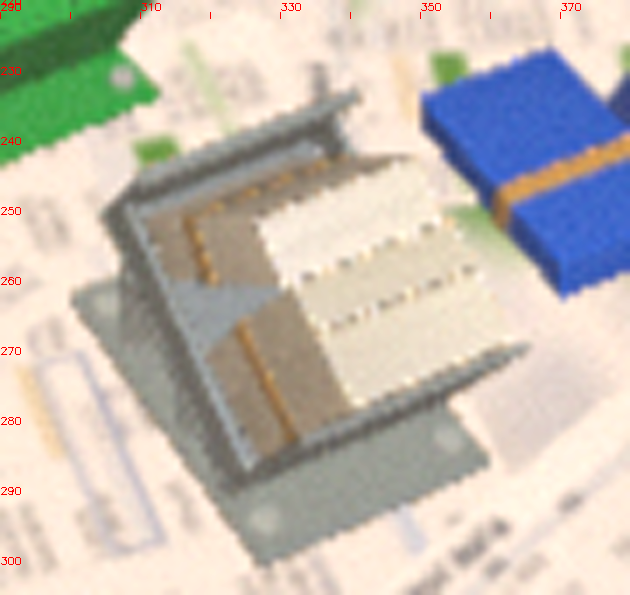

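```bash
cat > h.py <<'E'
import numpy as np, pickle, cv2
from scipy.spatial.transform import Rotation as R
from scipy.optimize import least_squares
def T(Rm,t):
    M=np.eye(4); M[:3,:3]=Rm; M[:3,3]=t; return M
def rz(a): return R.from_euler('z',a,degrees=True).as_matrix()
def cols(x,y,z): return np.array([x,y,z],float).T
# yaw a: horizontal direction h (pack z horizontally / bay x horizontally), world angle a
def pack1(x,y,a,lean=25):   # (x,y): point on desk under mid of contact edge (y=0,z=0)
    l=np.radians(lean); h=np.array([np.cos(np.radians(a)),np.sin(np.radians(a)),0]); u=np.array([0,0,1.])
    yy=u*np.cos(l)-h*np.sin(l); zz=h*np.cos(l)+u*np.sin(l); xx=np.cross(yy,zz)
    Rm=cols(xx,yy,zz); return T(Rm,np.array([x,y,0])+45.5*yy)
def bay(x,y,a,rec=30):      # origin xy
    l=np.radians(rec); h=np.array([np.cos(np.radians(a)),np.sin(np.radians(a)),0]); u=np.array([0,0,1.])
    zz=u*np.cos(l)-h*np.sin(l); xx=h*np.cos(l)+u*np.sin(l); yy=np.cross(zz,xx)
    return T(cols(xx,yy,zz),[x,y,12])
def foot(M,x,a): pass
def proj(f,P):
    Ti=np.linalg.inv(f["T"]); p=(Ti[:3,:3]@np.atleast_2d(P).T).T+Ti[:3,3]; q=(f["camera_matrix"]@p.T).T; return q[:,:2]/q[:,2:]
def ap(M,P): return (M[:3,:3]@np.atleast_2d(P).T).T+M[:3,3]
def wproj(f,Ttool,P,):
    """fisheye"""
    C=Ttool@f["hand_eye"]; Ti=np.linalg.inv(C); p=ap(Ti,P); K=f["camera_matrix"]
    r=np.hypot(p[:,0],p[:,1]); th=np.arctan2(r,p[:,2]); s=np.where(r>1e-9,th/np.maximum(r,1e-9),0)
    return np.c_[K[0,0]*p[:,0]*s+K[0,2],K[1,1]*p[:,1]*s+K[1,2]]
def tool(s): return T(R.from_euler('xyz',s["eef_rot"],degrees=True).as_matrix(),s["eef_pos"])
E
cat > fit0.py <<'E'
from h import *
fs=pickle.load(open("scene0.pkl","rb")); fd=pickle.load(open("side0.pkl","rb"))
c=28.5
P1=[(fs,(-c,45.5,20),(214,241)),(fs,(c,45.5,20),(234,243)),(fs,(-c,45.5,0),(214.5,237)),(fs,(c,45.5,0),(234.3,239)),
(fs,(-c,-45.5,20),(211.5,269.5)),(fs,(c,-45.5,20),(231,273)),
(fd,(c,45.5,20),(254,165)),(fd,(c,45.5,0),(257.5,168.5)),(fd,(-c,45.5,0),(270.5,159.5)),(fd,(-c,45.5,20),(267,156)),(fd,(c,-45.5,20),(246,182.5))]
def run(model,C,x0):
    def res(p): return np.concatenate([proj(f,ap(model(*p[:3]),[P]))[0]-px for f,P,px in C])
    r=least_squares(res,x0,loss='soft_l1'); print(np.round(r.x,2)); print(np.round(r.fun.reshape(-1,2),1).tolist()); return r.x
p1=run(pack1,P1,[580,180,90]); M=pack1(*p1[:3]); print("pack1 mid",ap(M,[0,0,10])," axes\n",M[:3,:3].round(3))
B=[(fd,(0,40,75),(325.5,286.5)),(fd,(0,-40,75),(364.5,269.5)),(fd,(92,40,43),(305.5,250.5)),(fd,(92,-40,43),(341,233.5)),
(fs,(92,-40,43),(284.5,170)),(fs,(92,40,43),(307,179.5)),(fs,(0,40,75),(321.5,168))]
b=run(bay,B,[575,-200,90]); M=bay(*b[:3]); print(M.round(3))
pickle.dump((p1,b),open("est0.pkl","wb"))
E
python3 fit0.py
```

```text
[580.12 190.37 114.74]
[[-1.2, -2.9], [0.0, -1.6], [0.5, -1.4], [1.6, -0.2], [-0.6, 0.6], [0.7, 0.5], [-1.6, -1.4], [0.3, 0.3], [1.4, -0.9], [-0.4, -2.4], [-2.1, -0.1]]
pack1 mid [[584.373408   181.13797763  45.46318693]]  axes
 [[-0.908  0.177 -0.379]
 [-0.418 -0.384  0.823]
 [ 0.     0.906  0.423]]
[ 589.   -226.21   89.33]
[[3.7, -3.6], [-1.7, -0.0], [1.9, -4.8], [-1.2, 0.3], [1.1, -1.1], [0.3, -0.7], [2.3, 0.3]]
[[ 1.00000e-02 -1.00000e+00 -6.00000e-03  5.89003e+02]
 [ 8.66000e-01  1.20000e-02 -5.00000e-01 -2.26213e+02]
 [ 5.00000e-01  0.00000e+00  8.66000e-01  1.20000e+01]
 [ 0.00000e+00  0.00000e+00  0.00000e+00  1.00000e+00]]
```

```bash
cat >> h.py <<'E'
def toolR(zdir,xdir):
    z=np.array(zdir,float); z/=np.linalg.norm(z); x=np.array(xdir,float); x-=z*(x@z); x/=np.linalg.norm(x); return cols(x,np.cross(z,x),z)
def plan(pos,Rt,cur=None,n=None):
    from cell import telemetry
    s=telemetry.get_state(); Tc=tool(s) if cur is None else cur
    d=np.array(pos)-Tc[:3,3]; w=R.from_matrix(Rt@Tc[:3,:3].T).as_rotvec(degrees=True)
    k=max(np.linalg.norm(d)/49,np.linalg.norm(w)/8.4); n=n or int(np.ceil(k))
    print("t",round(s["time"],2),"total",d.round(1),w.round(2),"n>=",round(k,2),"row(n=%d):"%n,(d/1000/n).round(5).tolist(),(w/n).round(3).tolist())
E
python3 - <<'E'
from h import *
plan([590,-255,235],toolR([0,.5,-.866],[1,0,0]),n=16)
E
```

```text
t 0.5 total [435.5 272.8   3.7] [ 25.71 -19.26  71.89] n>= 10.49 row(n=16): [0.02722, 0.01705, 0.00023] [1.607, -1.204, 4.493]
```

>>> arm_command([
  [1,0.027,0.017,0.003,1.607,-1.204,4.493],
  [1,0.027,0.017,0.003,1.607,-1.204,4.493],
  [1,0.027,0.017,0.003,1.607,-1.204,4.493],
  [1,0.027,0.017,0.003,1.607,-1.204,4.493],
  [1,0.027,0.017,0.003,1.607,-1.204,4.493],
  [1,0.027,0.017,0.003,1.607,-1.204,4.493],
  [1,0.027,0.017,0.003,1.607,-1.204,4.493],
  [1,0.027,0.017,0.003,1.607,-1.204,4.493],
])

```text
time: 1.3
eef_pos: [371.5, -391.1, 255.5]
eef_rot: [-164.9, 5.0, -36.7]
contact_force: [1.3, -0.7, -0.4]
opening: 85.5
```

>>> arm_command([
  [1,0.027,0.017,0,1.607,-1.204,4.493],
  [1,0.027,0.017,0,1.607,-1.204,4.493],
  [1,0.027,0.017,0,1.607,-1.204,4.493],
  [1,0.027,0.017,0,1.607,-1.204,4.493],
  [1,0.027,0.017,0,1.607,-1.204,4.493],
  [1,0.027,0.017,0,1.607,-1.204,4.493],
  [1,0.027,0.017,0,1.607,-1.204,4.493],
  [1,0.027,0.017,0,1.607,-1.204,4.493],
])

```text
time: 2.1
eef_pos: [587.5, -255.1, 255.3]
eef_rot: [-149.9, -0.1, 0.2]
contact_force: [0.1, -1.0, -0.1]
opening: 85.0
```

```bash
cat > look.py <<'E'
import sys
from h import *
from cell import telemetry, grab_frame, nets
s=telemetry.get_state(); f=grab_frame("wrist"); tag=sys.argv[1]
pickle.dump((f,tool(s)),open(f"w_{tag}.pkl","wb"))
i=cv2.resize(f["image"][:,:,::-1],(800,600),interpolation=cv2.INTER_CUBIC); cv2.imwrite(f"pics/w_{tag}.png",i)
print(f["camera_matrix"].tolist(),f["hand_eye"].round(3).tolist(), s["q"].round(1), s["time"])
E
python3 look.py bay1
```

```text
[[325.19226210127806, 0.0, 276.0719434741066], [0.0, 325.19226210127806, 207.51701532222154], [0.0, 0.0, 1.0]] [[1.0, -0.001, -0.0, -0.985], [0.001, 0.962, 0.274, -68.881], [-0.0, -0.274, 0.962, -141.218], [0.0, 0.0, 0.0, 1.0]] [-34.1  37.3  49.6 120.2  24.5  51.8] 2.1
```

View pics/w_bay1.png

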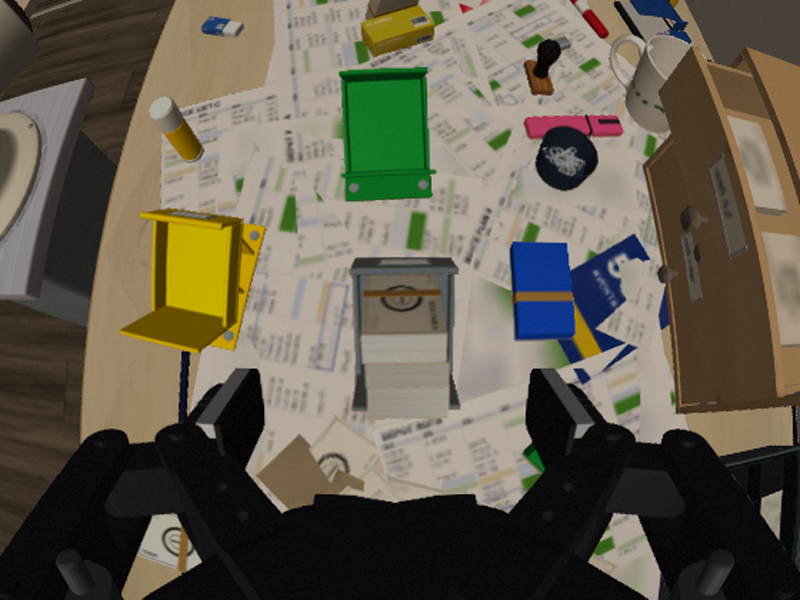

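The wrist view shows the grey bay at about (405,330): lip at the top, slumped pack face with its band at (402,295), pack tops below. I'll crop for corners.

```bash
cat >> h.py <<'E'
def crop(img,x,y,w,h,s,o,pts=()):
    i=img[y:y+h,x:x+w,::-1]; i=cv2.resize(i,None,fx=s,fy=s,interpolation=cv2.INTER_CUBIC); i=cv2.convertScaleAbs(i,alpha=1.2)
    for k in range(0,w,10): cv2.putText(i,str(x+k) if k%20==0 else '',(k*s,10),0,.35,(0,0,255),1); cv2.line(i,(k*s,12),(k*s,18),(0,0,255),1)
    for k in range(0,h,10): cv2.putText(i,str(y+k),(0,k*s+4),0,.35,(0,0,255),1)
    for p in pts: cv2.circle(i,(int((p[0]-x+.5)*s),int((p[1]-y+.5)*s)),3,(255,0,255),1)
    cv2.imwrite(f"pics/{o}.png",i)
E
python3 - <<'E'
from h import *
f,Tt=pickle.load(open("w_bay1.pkl","rb")); p1,b=pickle.load(open("est0.pkl","rb"))
M=bay(*b[:3]); P=[(0,40,75),(0,-40,75),(92,40,43),(92,-40,43)]
q=wproj(f,Tt,ap(M,P)); print(q.round(1).tolist())
crop(f["image"],235,172,100,128-4,5-1+1-0 and 4,"wb1",q) if 0 else crop(f["image"],238,174,90,122,4,"wb1",q)
E
```

```text
[[239.0, 284.7], [317.0, 285.7], [240.2, 189.8], [318.3, 190.9]]
```

View pics/wb1.png

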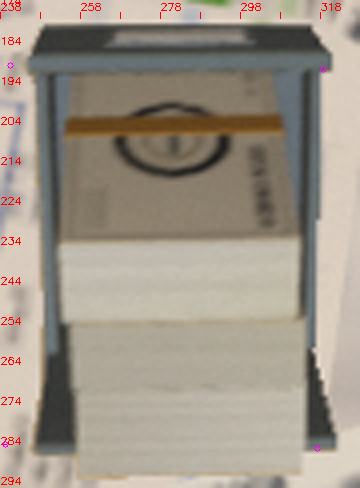

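```bash
cat > fitb.py <<'E'
from h import *
f,Tt=pickle.load(open("w_bay1.pkl","rb")); fs=pickle.load(open("scene0.pkl","rb")); fd=pickle.load(open("side0.pkl","rb"))
C=[((92,40,43),(244.8,189.2)),((92,-40,43),(320.2,189.2)),((0,40,75),(246,283.4)),((0,-40,75),(321.3,283.4)),
((0,28.5,91.5),(256.5,292)),((0,-28.5,91.5),(313.2,292)),((25,28.5,91.5),(256.4,270.7)),((25,-28.5,91.5),(313.4,270.7)),((42,28.5,91.5),(255,253.8)),((42,-28.5,91.5),(314,253.8))]
def res(p):
    M=bay(*p[:3]); return np.concatenate([wproj(f,Tt,ap(M,[P]))[0]-px for P,px in C])
r=least_squares(res,[590,-226,90],loss='soft_l1'); print(r.x.round(2)); print(r.fun.reshape(-1,2).round(1).tolist())
# free z
def res2(p):
    M=bay(*p[:3]); M[2,3]+=p[3]; return np.concatenate([wproj(f,Tt,ap(M,[P]))[0]-px for P,px in C])
r2=least_squares(res2,[590,-226,90,0],loss='soft_l1'); print(r2.x.round(2)); print(r2.fun.reshape(-1,2).round(1).tolist())
pickle.dump(r.x,open("bay.pkl","wb"))
E
python3 fitb.py
```

```text
[ 594.42 -225.06   90.41]
[[-0.4, 0.2], [2.2, -0.1], [-1.1, 1.0], [1.5, 0.3], [-1.3, 0.7], [0.3, 0.1], [-2.0, -0.6], [1.2, -1.1], [-1.1, -0.1], [1.3, -0.5]]
[ 594.48 -224.51   90.63   -7.11]
[[0.1, 1.9], [1.1, 1.3], [-0.3, 0.7], [0.8, -0.3], [-0.6, 0.1], [-0.3, -0.6], [-1.3, -0.7], [0.5, -1.4], [-0.5, 0.3], [0.5, -0.4]]
```

Run:
```python
from h import *
p1,b=pickle.load(open("est0.pkl","rb")); M=pack1(*p1[:3]); m=ap(M,[0,0,10])[0]; y=M[:3,1]
print(m+150*y); plan(m+150*y,toolR(-y,-M[:3,0]),n=16)
```

```text
[610.90122647 123.56268572 181.40935498]
t 2.15 total [ 20.2 375.8 -70.8] [-5.25 -1.17 24.12] n>= 7.82 row(n=16): [0.00126, 0.02349, -0.00442] [-0.328, -0.073, 1.507]
```

>>> arm_command([
  [1,0.001,0.023,0,-0.33,-0.07,1.5],
  [1,0.001,0.024,0,-0.33,-0.07,1.5],
  [1,0.001,0.023,0,-0.33,-0.07,1.5],
  [1,0.001,0.024,0,-0.33,-0.07,1.5],
  [1,0.001,0.023,0,-0.33,-0.07,1.5],
  [1,0.001,0.024,0,-0.33,-0.07,1.5],
  [1,0.001,0.023,0,-0.33,-0.07,1.5],
  [1,0.001,0.024,0,-0.33,-0.07,1.5],
])

```text
time: 2.95
eef_pos: [594.5, -67.0, 255.2]
eef_rot: [-152.7, -0.3, 12.1]
contact_force: [0.2, -0.4, 1.3]
opening: 85.3
```

>>> arm_command([
  [1,0.001,0.024,-0.009,-0.33,-0.07,1.5],
  [1,0.001,0.024,-0.009,-0.33,-0.07,1.5],
  [1,0.002,0.024,-0.009,-0.33,-0.07,1.5],
  [1,0.002,0.024,-0.009,-0.33,-0.07,1.5],
  [1,0.002,0.024,-0.009,-0.33,-0.07,1.5],
  [1,0.002,0.024,-0.009,-0.33,-0.07,1.5],
  [1,0.001,0.023,-0.009,-0.33,-0.07,1.5],
  [1,0.001,0.023,-0.009,-0.33,-0.07,1.5],
])

```text
time: 3.75
eef_pos: [606.5, 123.1, 182.9]
eef_rot: [-155.4, 0.0, 24.1]
contact_force: [-0.2, -0.6, 0.0]
opening: 85.5
```

```bash
python3 look.py pk1
```

```text
[[325.19226210127806, 0.0, 276.0719434741066], [0.0, 325.19226210127806, 207.51701532222154], [0.0, 0.0, 1.0]] [[1.0, -0.001, 0.0, -0.84], [0.001, 0.962, 0.274, -69.365], [-0.0, -0.274, 0.962, -141.003], [0.0, 0.0, 0.0, 1.0]] [  1.3  22.6  22.6 100.1  22.6  65.2] 3.75
```

View pics/w_pk1.png

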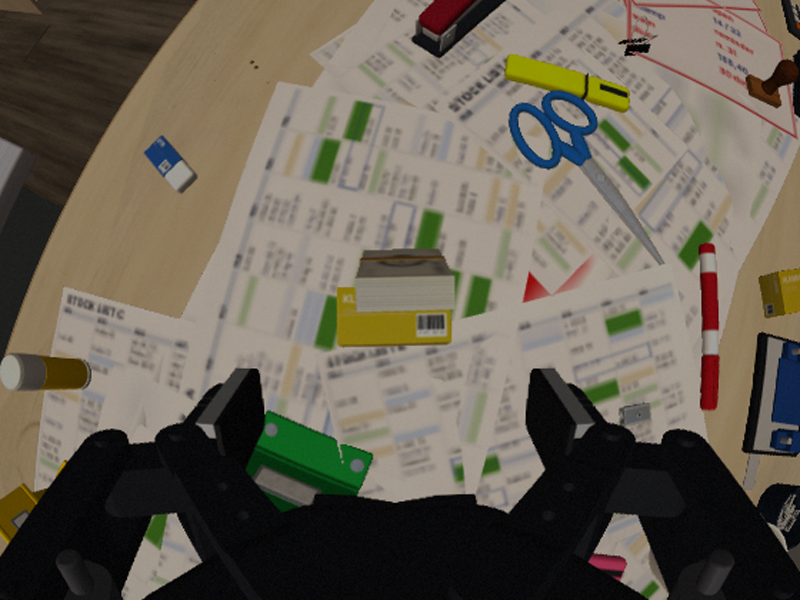

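The pack's top end is seen at (405,292), nearly centred. Next, a crop and fit.

Run:
```python
from h import *
f,Tt=pickle.load(open("w_pk1.pkl","rb")); p1,b=pickle.load(open("est0.pkl","rb"))
M=pack1(*p1[:3]); P=[(-28.5,45.5,0),(28.5,45.5,0),(-28.5,45.5,20),(28.5,45.5,20),(-28.5,-45.5,20),(28.5,-45.5,20)]
q=wproj(f,Tt,ap(M,P)); print(q.round(1).tolist())
crop(f["image"],230,165,95,85,7,"wp1",q)
```

```text
[[317.4, 219.6], [246.2, 220.5], [318.0, 195.4], [245.2, 196.2], [306.8, 174.3], [252.7, 175.0]]
```

View pics/wp1.png

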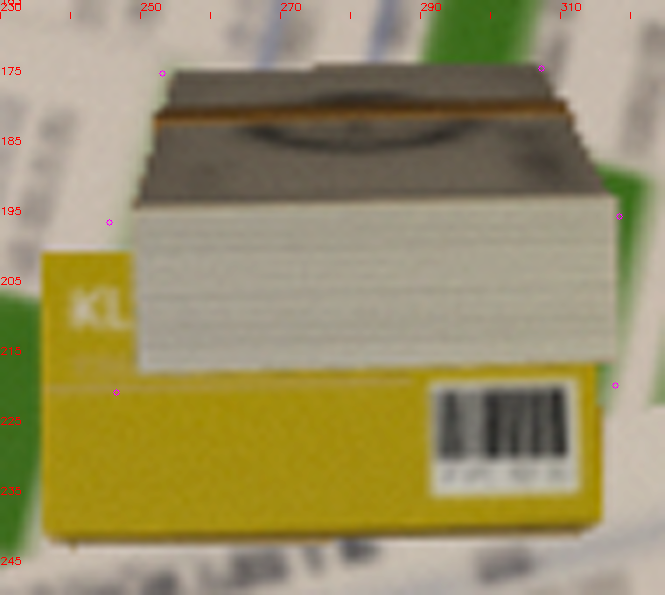

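```bash
cat > fitp.py <<'E'
from h import *
f,Tt=pickle.load(open("w_pk1.pkl","rb")); p1,b=pickle.load(open("est0.pkl","rb"))
c=28.5
C=[((c,45.5,0),(249.2,217.5)),((-c,45.5,0),(317.2,215.9)),((c,45.5,20),(248.8,194.1)),((-c,45.5,20),(317.6,192.5)),((c,-45.5,20),(254.1,174.6)),((-c,-45.5,20),(306.8,173.6))]
for k,x0 in enumerate(([580,190,115],[580,190,115,25],[580,190,115,25,0])):
    def res(p):
        M=pack1(*p[:4]); M[2,3]+=p[4] if len(p)>4 else 0
        return np.concatenate([wproj(f,Tt,ap(M,[P]))[0]-px for P,px in C])
    r=least_squares(res,x0); print(r.x.round(2),r.cost.round(2)); print(r.fun.reshape(-1,2).round(1).tolist())
    M=pack1(*r.x[:4]); M[2,3]+=r.x[4] if k==2 else 0; print(ap(M,[0,0,10]).round(1),M[:3,1].round(3))
    if k==0: pickle.dump(r.x,open("pack.pkl","wb"))
E
python3 fitp.py
```

```text
[580.15 192.58 115.31] 9.08
[[-1.4, 0.9], [1.8, 0.9], [-2.1, -0.0], [1.8, 0.0], [-0.6, -1.2], [0.7, -1.3]]
[[584.5 183.4  45.5]] [ 0.181 -0.382  0.906]
[580.66 191.49 115.31  24.05] 7.68
[[-1.5, 0.6], [1.8, 0.6], [-2.2, -0.5], [1.8, -0.4], [-0.6, -0.2], [0.7, -0.3]]
[[584.7 183.   45.6]] [ 0.174 -0.368  0.913]
[579.65 194.3  115.33  24.65 -12.28] 0.25
[[0.2, -0.1], [0.1, -0.1], [-0.5, 0.0], [0.1, 0.1], [0.4, 0.0], [-0.2, -0.0]]
[[583.9 185.4  33.2]] [ 0.178 -0.377  0.909]
```

Run:
```python
from h import *
p=pickle.load(open("pack.pkl","rb")); M=pack1(*p[:3]); m=ap(M,[0,0,10])[0]; y=M[:3,1]
plan(m+75*y,toolR(-y,-M[:3,0]),n=8)
```

```text
t 3.8 total [ -8.   28.5 -67.9] [0.31 0.06 1.02] n>= 1.51 row(n=8): [-0.00101, 0.00356, -0.00848] [0.039, 0.008, 0.127]
```

>>> arm_command([
  [1,-0.001,0.004,-0.01,0,0,0.2],
  [1,-0.001,0.004,-0.01,0,0,0.2],
  [1,-0.001,0.004,-0.01,0,0,0.2],
  [1,-0.001,0.004,-0.01,0,0,0.2],
  [1,-0.001,0.004,-0.01,0,0,0.2],
  [1,-0.001,0.004,-0.01,0,0,0],
  [1,-0.001,0.004,-0.008,0.3,0,0],
  [1,-0.001,0,0,0,0,0],
])

```text
time: 4.6
eef_pos: [597.8, 150.5, 113.8]
eef_rot: [-155.0, -0.0, 25.0]
contact_force: [0.2, 0.1, -0.2]
opening: 85.6
```

```bash
python3 look.py pk2
python3 - <<'E'
from h import *
f,Tt=pickle.load(open("w_pk2.pkl","rb")); p=pickle.load(open("pack.pkl","rb"))
print(Tt.round(3))
M=pack1(*p[:3]); P=[(-28.5,45.5,0),(28.5,45.5,0),(-28.5,45.5,20),(28.5,45.5,20),(-28.5,-45.5,20),(28.5,-45.5,20)]
q=wproj(f,Tt,ap(M,P)); print(q.round(1).tolist())
crop(f["image"],200,170,150,110,5,"wp2",q)
E
```

```text
[[325.19226210127806, 0.0, 276.0719434741066], [0.0, 325.19226210127806, 207.51701532222154], [0.0, 0.0, 1.0]] [[1.0, -0.001, 0.0, -0.832], [0.001, 0.962, 0.274, -69.368], [-0.0, -0.274, 0.962, -140.998], [0.0, 0.0, 0.0, 1.0]] [ 3.7 21.7 13.7 91.7 23.2 66.6] 4.6
[[ 9.06000e-01  3.84000e-01 -1.78000e-01  5.97841e+02]
 [ 4.23000e-01 -8.21000e-01  3.83000e-01  1.50504e+02]
 [ 0.00000e+00 -4.22000e-01 -9.07000e-01  1.13811e+02]
 [ 0.00000e+00  0.00000e+00  0.00000e+00  1.00000e+00]]
[[329.7, 251.9], [231.8, 252.6], [331.5, 219.3], [230.1, 219.9], [313.3, 185.5], [244.7, 185.8]]
```

View pics/wp2.png

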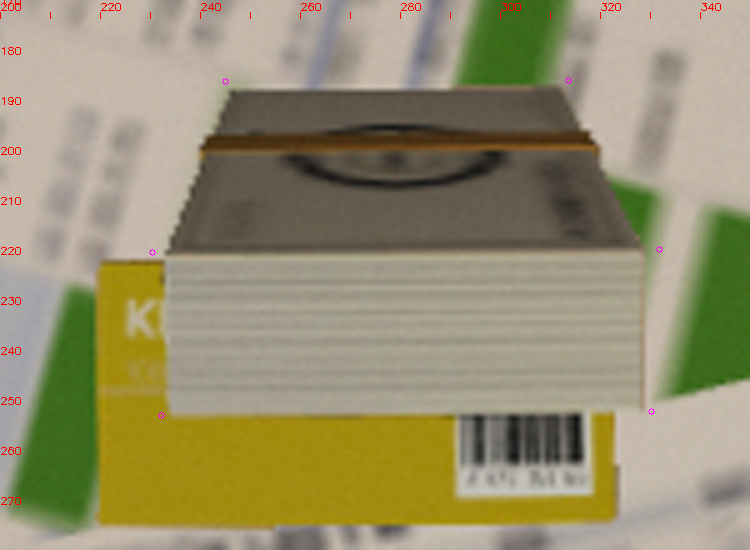

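Run:
```python
from h import *
p=pickle.load(open("pack.pkl","rb")); M=pack1(*p[:3]); m=ap(M,[0,0,10])[0]; y=M[:3,1]
plan(m+9*y,toolR(-y,-M[:3,0]),n=8)
```

```text
t 4.65 total [-11.9  29.6 -61.1] [0.02 0.08 0.29] n>= 1.41 row(n=8): [-0.00148, 0.00371, -0.00764] [0.003, 0.01, 0.036]
```

>>> arm_command([
  [1,-0.0017,0.0042,-0.0087,0,0,0.1],
  [1,-0.0017,0.0042,-0.0087,0,0,0.1],
  [1,-0.0017,0.0042,-0.0087,0,0,0.1],
  [1,-0.0017,0.0042,-0.0087,0,0,0],
  [1,-0.0017,0.0042,-0.0087,0,0,0],
  [1,-0.0017,0.0042,-0.0087,0,0,0],
  [1,-0.0017,0.0042,-0.0087,0,0,0],
  [1,0,0,0,0,0,0],
])

```text
time: 5.45
eef_pos: [585.7, 180.0, 52.9]
eef_rot: [-155.1, -0.0, 25.3]
contact_force: [-0.7, -0.3, -0.5]
opening: 85.4
```

```bash
python3 look.py pk3
```

```text
[[325.19226210127806, 0.0, 276.0719434741066], [0.0, 325.19226210127806, 207.51701532222154], [0.0, 0.0, 1.0]] [[1.0, -0.001, 0.0, -0.828], [0.001, 0.962, 0.274, -69.373], [-0.0, -0.274, 0.962, -140.996], [0.0, 0.0, 0.0, 1.0]] [ 6.4 21.2  6.4 83.8 23.5 69.3] 5.45
```

View pics/w_pk3.png

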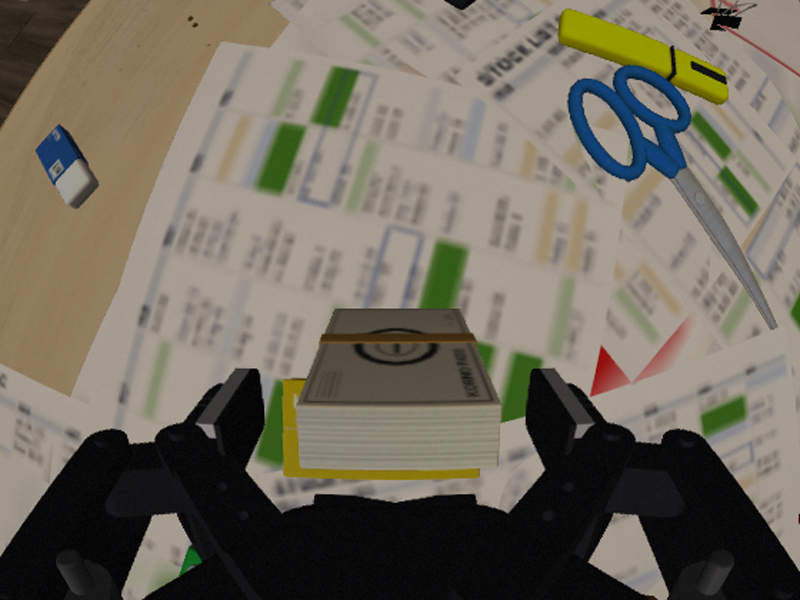

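Run:
```python
from h import *
f,Tt=pickle.load(open("w_pk3.pkl","rb")); p=pickle.load(open("pack.pkl","rb"))
print(np.c_[wproj(f,np.eye(4),[(sx*42.5,sy*11,z) for sx in(1,) for z in (0,-13,-32,-44) for sy in (-1,1)])*800/560].round(0).tolist())
M=pack1(*p[:3]); c=28.5
q=wproj(f,Tt,ap(M,[(c,45.5,20),(-c,45.5,20),(c,45.5,0),(-c,45.5,0)]))*800/560; print(q.round(0).tolist())
print((np.linalg.inv(Tt)@np.r_[ap(M,[0,45.5,10])[0],1]).round(1))
```

```text
[[523.0, 349.0], [517.0, 406.0], [534.0, 364.0], [526.0, 425.0], [552.0, 392.0], [541.0, 457.0], [566.0, 414.0], [553.0, 482.0]]
[[289.0, 407.0], [509.0, 407.0], [296.0, 468.0], [501.0, 468.0]]
[  0.3  -0.1 -37.3   1. ]
```

>>> arm_command([
  [0.3,0,0,0,0,0,0],
  [0.3,0,0,0,0,0,0],
  [0.3,0,0,0,0,0,0],
  [0.3,0,0,0,0,0,0],
  [0.3,0,0,0,0,0,0],
  [0.3,0,0,0,0,0,0],
  [0.3,0,0,0,0,0,0],
  [0.3,0,0,0,0,0,0],
], grip_force=40)

```text
time: 6.3
eef_pos: [587.0, 179.5, 54.9]
eef_rot: [-155.1, -0.2, 25.3]
contact_force: [0.8, -2.8, 5.2]
opening: 55.4
```

>>> arm_command([
  [0.3,0,0,0.005,0,0,0],
  [0.3,0,0,0.01,0,0,0],
  [0.3,0,0,0.02,0,0,0],
  [0.3,0,0,0.025,0,0,0],
  [0.3,0,-0.005,0.03,0,0,0],
  [0.3,0,-0.01,0.03,0,0,0],
  [0.3,0,-0.01,0.03,0,0,0],
  [0.3,0,-0.01,0.02,0,0,0],
])

```text
time: 7.1
eef_pos: [586.6, 144.4, 227.3]
eef_rot: [-155.1, -0.2, 25.3]
contact_force: [0.4, -0.3, -0.5]
opening: 55.2
```

```bash
python3 look.py h1
```

```text
[[325.19226210127806, 0.0, 276.0719434741066], [0.0, 325.19226210127806, 207.51701532222154], [0.0, 0.0, 1.0]] [[1.0, -0.001, 0.0, -0.834], [0.001, 0.962, 0.274, -69.376], [-0.0, -0.274, 0.962, -140.999], [0.0, 0.0, 0.0, 1.0]] [  3.2  20.6  24.9 104.   23.   65.8] 7.1
```

View pics/w_h1.png

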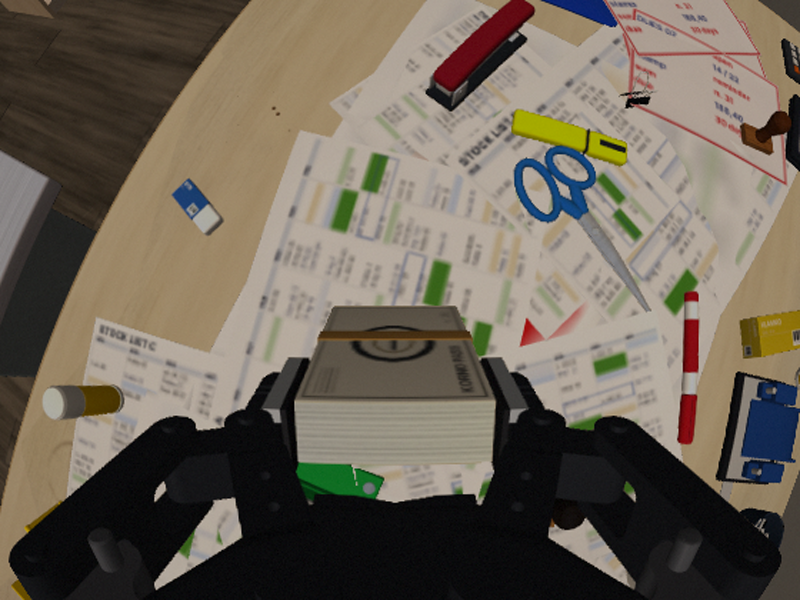

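Run:
```python
from h import *
f,Tt=pickle.load(open("w_h1.pkl","rb"))
crop(f["image"],200,205,155,125,5,"wh1")
```

```text
(no output)
```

View pics/wh1.png

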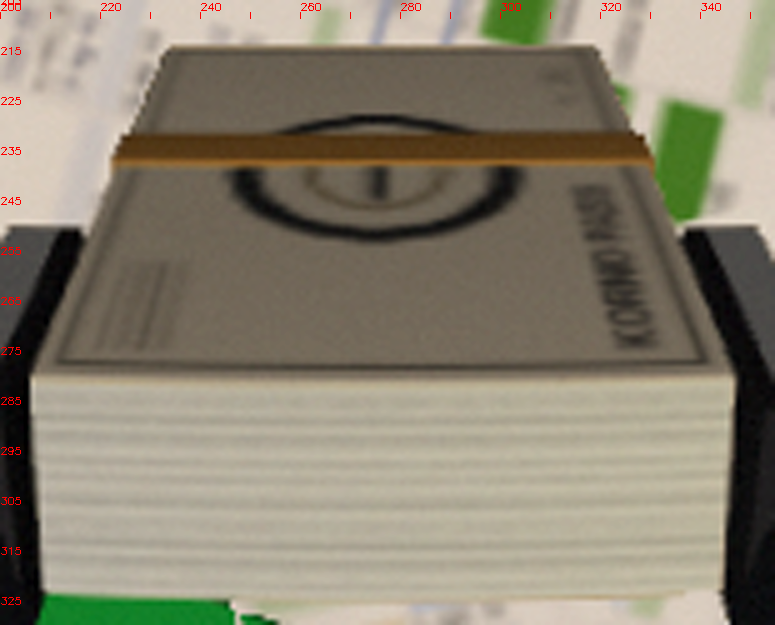

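```bash
cat > fith.py <<'E'
from h import *
f,Tt=pickle.load(open("w_h1.pkl","rb"))
px=np.array([(206,279.8),(346.8,279.6),(208.2,323.4),(344,323.8),(234,213.8),(319,213.8)])
R0=cols([-1,0,0],[0,0,-1],[0,-1,0])  # pack axes in tool: x=-tool x, y=-tool z, z=-tool y
def pts(p,W):
    c=W/2; P=np.array([(c,45.5,10),(-c,45.5,10),(c,45.5,-10),(-c,45.5,-10),(c,-45.5,10),(-c,-45.5,10)])
    return ap(T(R.from_rotvec(p[3:6],degrees=True).as_matrix()@R0,p[:3]),P)
for W in (57,55.3,54):
    g=lambda p:(wproj(f,np.eye(4),pts(p,W))-px).ravel()
    r=least_squares(g,[0,0,9,0,0,0]); print(W,r.x.round(2),round(r.cost,2),r.fun.reshape(-1,2).round(1).tolist())
E
python3 fith.py
```

```text
57 [-0.67  2.86 16.4  -0.09  0.14  0.06] 8.88 [[-1.6, 1.2], [1.3, 1.6], [0.8, -1.7], [-0.5, -1.9], [-0.9, 0.4], [0.9, 0.5]]
55.3 [-0.67  1.35 13.27 -0.66  0.14  0.06] 4.28 [[-1.4, 0.6], [1.2, 0.9], [1.0, -0.9], [-0.7, -1.1], [-0.3, 0.2], [0.2, 0.3]]
54 [-0.67  0.21 10.88 -1.09  0.14  0.06] 2.76 [[-1.3, 0.1], [1.1, 0.5], [1.1, -0.3], [-0.8, -0.5], [0.2, 0.1], [-0.3, 0.2]]
```

```bash
cat >> h.py <<'E'
def baygo(xc,zf,cur=None,n=8,yb=-0.7,off=0.7,foot=56.5,lean=0,B=None):
    """pack centre at bay x=xc, foot at bay z=zf"""
    b=pickle.load(open("bay.pkl","rb")) if B is None else B
    M=bay(*b[:3]); l=np.radians(lean)  # lean>0: top further back
    zz=M[:3,2]*np.cos(l)-M[:3,0]*np.sin(l); Rt=toolR(-zz,-M[:3,1])
    footp=ap(M,[xc,yb,zf])[0]; nx=M[:3,0]*np.cos(l)+M[:3,2]*np.sin(l)
    pos=footp+foot*zz+off*nx
    print("target",pos.round(1)); plan(pos,Rt,cur,n); return pos,Rt
def where(s,foot=56.5,off=0.7):
    b=pickle.load(open("bay.pkl","rb")); M=bay(*b[:3]); Tt=tool(s); L=np.linalg.inv(M)@Tt
    # foot centre in bay
    print("t",round(s["time"],2),"foot centre bay",ap(L,[0.7,off,foot]).round(1)[0],"tool z in bay",L[:3,2].round(3),"x",L[:3,0].round(3),"F bay",(M[:3,:3].T@s["contact_force"]).round(1))
E
python3 -c "
from h import *
baygo(90,100,n=16)"
```

```text
target [ 595.1 -224.8  192.9]
t 7.15 total [   8.  -367.9  -37.1] [  5.03   1.56 -24.83] n>= 7.55 row(n=16): [0.0005, -0.02299, -0.00232] [0.314, 0.097, -1.552]
```

>>> arm_command([
  [0.3,0.0005,-0.023,0,0.314,0.097,-1.552],
  [0.3,0.0005,-0.023,0,0.314,0.097,-1.552],
  [0.3,0.0005,-0.023,0,0.314,0.097,-1.552],
  [0.3,0.0005,-0.023,0,0.314,0.097,-1.552],
  [0.3,0.0005,-0.023,0,0.314,0.097,-1.552],
  [0.3,0.0005,-0.023,0,0.314,0.097,-1.552],
  [0.3,0.0005,-0.023,0,0.314,0.097,-1.552],
  [0.3,0.0005,-0.023,0,0.314,0.097,-1.552],
])

```text
time: 7.95
eef_pos: [590.5, -40.1, 224.3]
eef_rot: [-152.4, -0.2, 12.8]
contact_force: [0.9, 0.2, -0.8]
opening: 55.3
```

>>> arm_command([
  [0.3,0.0005,-0.023,0,0.314,0.097,-1.552],
  [0.3,0.0005,-0.023,0,0.314,0.097,-1.552],
  [0.3,0.0005,-0.023,0,0.314,0.097,-1.552],
  [0.3,0.0005,-0.023,0,0.314,0.097,-1.552],
  [0.3,0.0005,-0.023,-0.005,0.314,0.097,-1.552],
  [0.3,0.0005,-0.023,-0.01,0.314,0.097,-1.552],
  [0.3,0.0005,-0.023,-0.012,0.314,0.097,-1.552],
  [0.3,0.0005,-0.022,-0.01,0.314,0.097,-1.552],
])

```text
time: 8.75
eef_pos: [594.5, -223.2, 186.6]
eef_rot: [-149.9, 0.3, 0.4]
contact_force: [-0.6, 0.2, -1.2]
opening: 55.5
```

```bash
python3 look.py i1
python3 - <<'E'
from h import *
from cell import telemetry,grab_frame
where(telemetry.get_state())
f,Tt=pickle.load(open("w_i1.pkl","rb"))
crop(f["image"],200,170,155,125,5,"wi1")
g=grab_frame("side"); pickle.dump(g,open("side1.pkl","wb")); crop(g["image"],280,170,110,100,7,"di1")
E
```

```text
[[325.19226210127806, 0.0, 276.0719434741066], [0.0, 325.19226210127806, 207.51701532222154], [0.0, 0.0, 1.0]] [[1.0, -0.001, -0.0, -0.974], [0.001, 0.962, 0.274, -68.88], [-0.0, -0.274, 0.962, -141.212], [0.0, 0.0, 0.0, 1.0]] [-31.5  32.6  34.9 109.6  25.1  54.3] 8.75
t 8.8 foot centre bay [84.5  0.1 93.1] tool z in bay [ 0.003  0.005 -1.   ] x [-0.007 -1.    -0.005] F bay [-2.8 -0.3 -1.7]
```

View pics/w_i1.png

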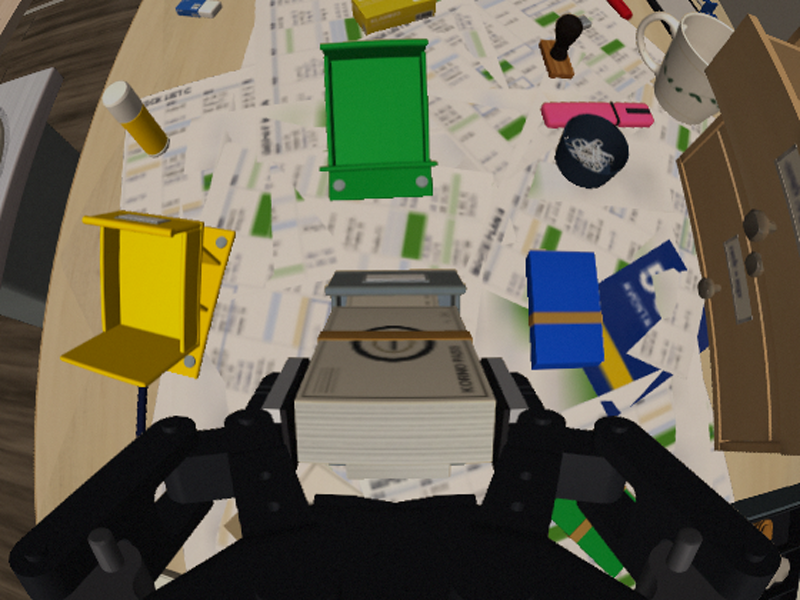

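View pics/di1.png

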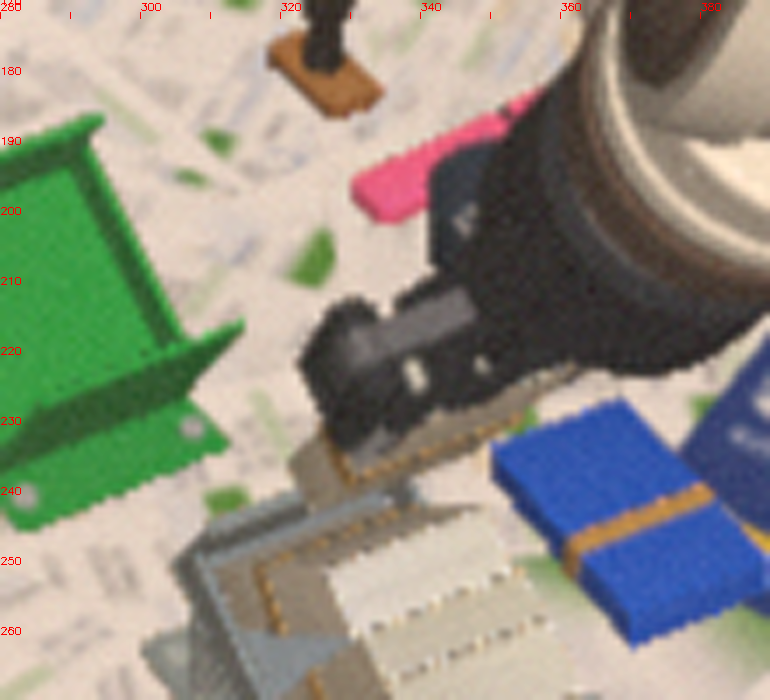

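View pics/wi1.png

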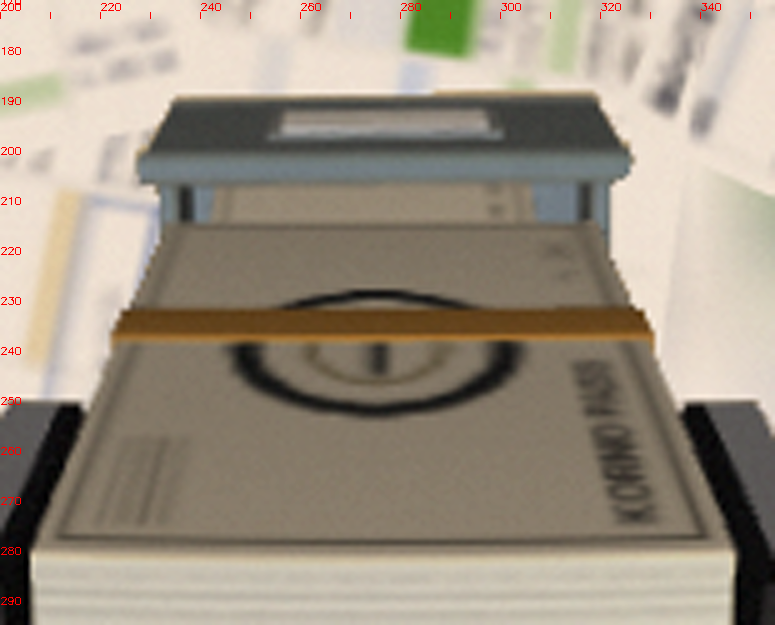

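Run:
```python
from h import *
f,Tt=pickle.load(open("w_i1.pkl","rb")); b=pickle.load(open("bay.pkl","rb"))
for nm,B in(("fit",b),):
    q=wproj(f,Tt,ap(bay(*B[:3]),[(92,40,43),(92,-40,43),(89,40,40),(89,-40,40),(90,36,0),(90,-36,0)])); print(q.round(1).tolist())
```

```text
[[227.6, 202.0], [327.9, 201.8], [228.3, 204.7], [327.3, 204.4], [238.8, 192.2], [316.7, 192.1]]
```

Run:
```python
from h import *
b=pickle.load(open("bay.pkl","rb")); b[1]=-226.2; pickle.dump(b,open("bay.pkl","wb"))
baygo(88,50,n=8)
```

```text
target [ 594.9 -202.6  148.6]
t 8.85 total [  1.   22.  -36.3] [-0.19 -0.44  0.13] n>= 0.87 row(n=8): [0.00013, 0.00275, -0.00453] [-0.023, -0.055, 0.016]
```

>>> arm_command([
  [0.3,0.0002,0.003,-0.005,0,-0.1,0],
  [0.3,0.0002,0.003,-0.005,0,-0.1,0],
  [0.3,0.0002,0.003,-0.005,0,-0.1,0],
  [0.3,0.0002,0.003,-0.005,0,-0.1,0],
  [0.3,0.0002,0.003,-0.005,0,0,0],
  [0.3,0,0.003,-0.005,0,0,0],
  [0.3,0,0.003,-0.005,0,0,0],
  [0.3,0,0.001,-0.001,0,0,0],
])

```text
time: 9.65
eef_pos: [595.4, -199.9, 150.7]
eef_rot: [-149.9, -0.1, 0.5]
contact_force: [0.2, -1.3, -0.6]
opening: 55.2
```

```bash
python3 look.py i2
python3 - <<'E'
from h import *
from cell import telemetry,grab_frame
where(telemetry.get_state())
f,Tt=pickle.load(open("w_i2.pkl","rb"))
crop(f["image"],200,170,155,125,5,"wi2")
g=grab_frame("side"); pickle.dump(g,open("side2.pkl","wb")); crop(g["image"],290,210,90,85,7,"di2")
b=pickle.load(open("bay.pkl","rb"))
print(wproj(f,Tt,ap(bay(*b[:3]),[(92,40,43),(92,-40,43),(89,40,40),(89,-40,40)])).round(1).tolist())
baygo(76.5,48,n=8)
E
```

```text
[[325.19226210127806, 0.0, 276.0719434741066], [0.0, 325.19226210127806, 207.51701532222154], [0.0, 0.0, 1.0]] [[1.0, -0.001, -0.0, -0.984], [0.001, 0.962, 0.274, -68.884], [-0.0, -0.274, 0.962, -141.217], [0.0, 0.0, 0.0, 1.0]] [-29.9  29.8  27.  103.5  25.7  55.8] 9.65
t 9.7 foot centre bay [91.6 -2.  50.7] tool z in bay [ 0.002 -0.001 -1.   ] x [ 0.002 -1.     0.001] F bay [-0.2  0.8 -1.1]
[[216.2, 222.8], [335.1, 222.9], [217.2, 225.6], [334.1, 225.7]]
target [ 595.  -211.6  141.1]
t 9.75 total [ -0.5 -11.4 -10.1] [-0.12  0.11 -0.07] n>= 0.31 row(n=8): [-6e-05, -0.00142, -0.00127] [-0.016, 0.014, -0.008]
```

View pics/wi2.png

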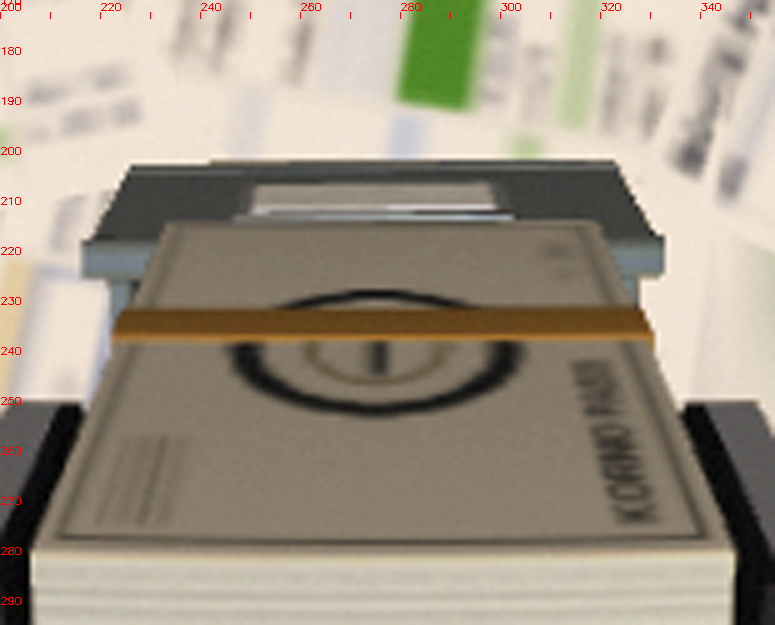

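View pics/di2.png

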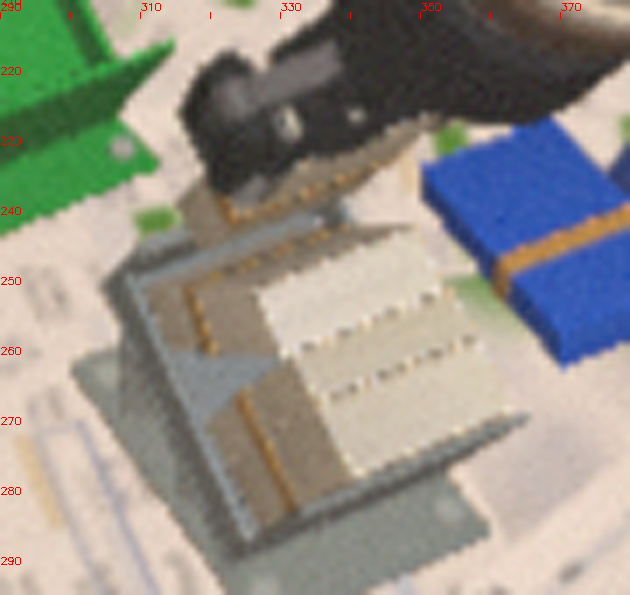

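Run:
```python
from h import *
D=[("bay1",(244.8,189.2),(320.2,189.2)),("i1",(227.4,203.2),(326,203.2)),("i2",(216.1,221),(332.3,221))]
L=[(pickle.load(open(f"w_{n}.pkl","rb")),a,c) for n,a,c in D]
for free in (0,1):
    def g(p):
        h=p[4] if free else 40
        M=bay(*p[:3]); M[2,3]+=p[3]; o=[]
        for (f,Tt),a,c in L: o+=[wproj(f,Tt,ap(M,[(92,h,43),(92,-h,43)]))-[a,c]]
        return np.array(o).ravel()
    r=least_squares(g,[594,-226,90,0]+[40]*free); print(r.x.round(2),round(r.cost,2),r.fun.reshape(-1,2).round(1).tolist())
```

```text
[ 593.4  -223.98   90.35   -5.42] 1.71 [[-0.8, 0.7], [0.6, 0.5], [0.1, -0.8], [-0.2, -0.9], [0.3, 0.2], [-0.0, 0.4]]
[ 593.4  -224.77   90.35   -2.28   39.44] 1.6 [[-0.6, 0.6], [0.5, 0.3], [0.1, -0.8], [-0.3, -1.0], [0.3, 0.3], [-0.0, 0.6]]
```

```bash
sed -i 's/\[x,y,12\]/[x,y,9.5]/' h.py
python3 - <<'E'
from h import *
from cell import telemetry
pickle.dump(np.array([593.6,-225,90.4]),open("bay.pkl","wb"))
where(telemetry.get_state())
baygo(76.5,49,n=8)
E
```

```text
t 9.75 foot centre bay [91.7 -2.9 53.9] tool z in bay [ 0.002 -0.001 -1.   ] x [ 0.002 -1.     0.001] F bay [-0.6 -0.4 -0.6]
target [ 594.2 -210.9  139.5]
t 9.75 total [ -1.3 -10.7 -11.8] [-0.12  0.11 -0.08] n>= 0.33 row(n=8): [-0.00017, -0.00133, -0.00147] [-0.016, 0.014, -0.01]
```

>>> arm_command([
  [0.3,-0.0005,0.0012,-0.002,0,0,0],
  [0.3,-0.0005,0.0012,-0.002,0,0,0],
  [0.3,-0.0005,-0.0022,-0.0013,0,0,0],
  [0.3,0,-0.0022,-0.0013,0,0,0],
  [0.3,0,-0.0022,-0.0013,0,0,0],
  [0.3,0,-0.0022,-0.0013,0,0,0],
  [0.3,0,-0.0022,-0.0013,0,0,0],
  [0.3,0,-0.0022,-0.0013,0,0,0],
])

```text
time: 10.55
eef_pos: [594.1, -211.5, 139.4]
eef_rot: [-149.9, -0.1, 0.5]
contact_force: [-0.5, 0.2, 0.6]
opening: 55.5
```

```bash
cat > st.py <<'E'
import sys
from h import *
from cell import telemetry,grab_frame
t=sys.argv[1]
s=telemetry.get_state(); f=grab_frame("wrist"); pickle.dump((f,tool(s)),open(f"w_{t}.pkl","wb"))
g=grab_frame("side"); where(telemetry.get_state()); print(s["opening"],s["contact_force"])
a=lambda im,x,y,w,h,k:cv2.resize(im[y:y+h,x:x+w,::-1],None,fx=k,fy=k,interpolation=cv2.INTER_CUBIC)
A=a(f["image"],200,180,155,145,2.58*1); B=a(g["image"],290,205,90,85,4.4)
H=max(A.shape[0],B.shape[0]); o=np.hstack([cv2.copyMakeBorder(i,0,H-i.shape[0],0,4,0) for i in(A,B)]); o=cv2.convertScaleAbs(o,alpha=1.3); print(o.shape)
cv2.imwrite(f"pics/st_{t}.png",o)
E
python3 st.py a
```

```text
t 10.65 foot centre bay [75.9 -1.4 49.2] tool z in bay [ 0.002 -0.001 -1.   ] x [ 0.002 -1.     0.001] F bay [ 0.3 -0.1 -0.3]
55.532816935328654 [-0.5311789   0.24898934  0.55453143]
(374, 804, 3)
```

View pics/st_a.png

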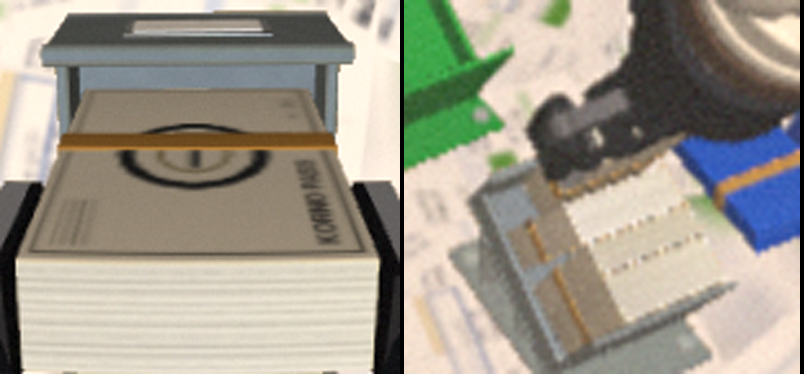

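Pack 4's foot has slid back and the free place is open. I'm lowering along the bay's z axis.

>>> arm_command([
  [0.3,0,0.002,-0.0035,0,0,0],
  [0.3,0,0.002,-0.0035,0,0,0],
  [0.3,0,0.002,-0.0035,0,0,0],
  [0.3,0,0.002,-0.0035,0,0,0],
  [0.3,0,0.002,-0.0035,0,0,0],
  [0.3,0,0.002,-0.0035,0,0,0],
  [0.3,0,0.002,-0.0035,0,0,0],
  [0.3,0,0.002,-0.0035,0,0,0],
])

```text
time: 11.45
eef_pos: [594.1, -195.0, 111.3]
eef_rot: [-149.9, -0.1, 0.5]
contact_force: [0.4, 0.3, -0.4]
opening: 55.2
```

```bash
python3 st.py b
```

```text
t 11.55 foot centre bay [76.2 -1.3 16.3] tool z in bay [ 0.002 -0.001 -1.   ] x [ 0.002 -1.     0.001] F bay [-0.2 -0.1 -1.5]
55.16627901321528 [ 0.35206152  0.26047017 -0.36093656]
(374, 804, 3)
```

View pics/st_b.png

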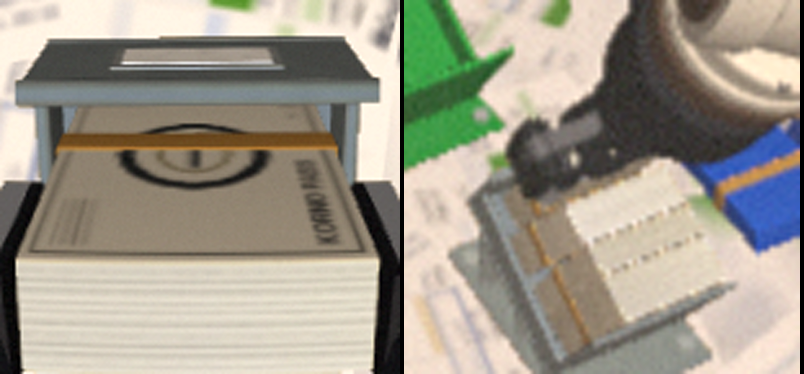

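>>> arm_command([
  [0.3,0,0.001,-0.0017,0,0,0],
  [0.3,0,0.001,-0.0017,0,0,0],
  [0.3,0,0.001,-0.0017,0,0,0],
  [0.3,0,0.001,-0.0017,0,0,0],
  [0.3,0,0.001,-0.0017,0,0,0],
  [0.3,0,0.001,-0.0017,0,0,0],
  [0.3,0,0,0,0,0,0],
  [0.3,0,0,0,0,0,0],
])

```text
time: 12.35
eef_pos: [594.1, -189.2, 101.4]
eef_rot: [-149.9, -0.1, 0.5]
contact_force: [0.2, -0.6, -1.3]
opening: 55.5
```

```bash
python3 st.py c
```

```text
t 12.45 foot centre bay [76.3 -1.6  5.3] tool z in bay [ 0.002 -0.001 -1.   ] x [ 0.002 -1.     0.001] F bay [ 0.2  0.2 -0.5]
55.545250215177994 [ 0.21498226 -0.62689587 -1.27261712]
(374, 804, 3)
```

View pics/st_c.png

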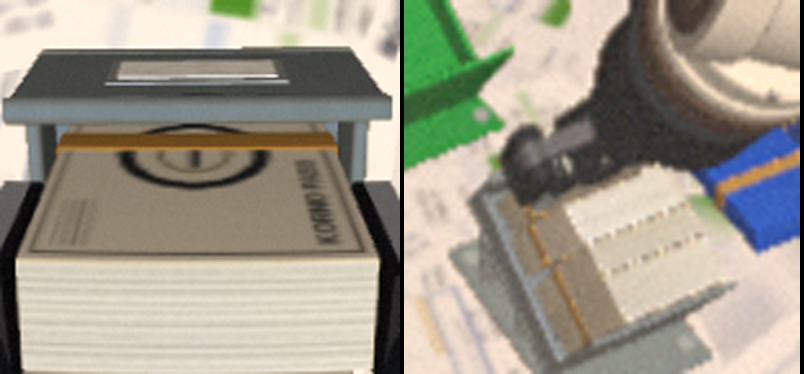

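>>> arm_command([
  [0.3,0,0.00035,-0.0006,0,0,0],
  [0.3,0,0.00035,-0.0006,0,0,0],
  [0.3,0,0.00035,-0.0006,0,0,0],
  [0.3,0,0.00035,-0.0006,0,0,0],
  [0.3,0,0.00035,-0.0006,0,0,0],
  [0.3,0,0.00035,-0.0006,0,0,0],
  [0.3,0,0.00035,-0.0006,0,0,0],
  [0.3,0,0,0,0,0,0],
])

```text
time: 13.25
eef_pos: [594.1, -187.7, 98.9]
eef_rot: [-150.0, -0.2, 0.4]
contact_force: [-3.3, -5.7, 9.3]
opening: 55.7
```

```bash
python3 st.py d
```

```text
t 13.35 foot centre bay [76.3 -1.7  2.3] tool z in bay [ 0.    -0.003 -1.   ] x [ 0.002 -1.     0.003] F bay [ 0.1  3.4 12.6]
55.7369298557812 [-3.25788061 -5.73490167  9.3076009 ]
(374, 804, 3)
```

>>> arm_command([
  [0.3,0,-0.0008,0.0014,0,0,0],
  [0.3,0,-0.0005,-0.0003,0,0,0],
  [0.3,0,-0.0005,-0.0003,0,0,0],
  [0.3,0,-0.0005,-0.0003,0,0,0],
  [0.3,0,-0.0005,-0.0003,0,0,0],
  [0.3,0,0,0,0,0,0],
  [0.3,0,0,0,0,0,0],
  [0.3,0,0,0,0,0,0],
])

```text
time: 14.15
eef_pos: [594.4, -189.5, 97.9]
eef_rot: [-149.9, -0.2, 0.5]
contact_force: [-0.7, -0.3, 5.3]
opening: 55.5
```

```bash
python3 st.py e
```

```text
t 14.25 foot centre bay [74.4 -1.9  2.3] tool z in bay [ 0.002 -0.002 -1.   ] x [ 0.002 -1.     0.002] F bay [ 2.1 -0.6  6. ]
55.536318834928444 [-0.70012094 -0.30526769  5.34871401]
(374, 804, 3)
```

View pics/st_e.png

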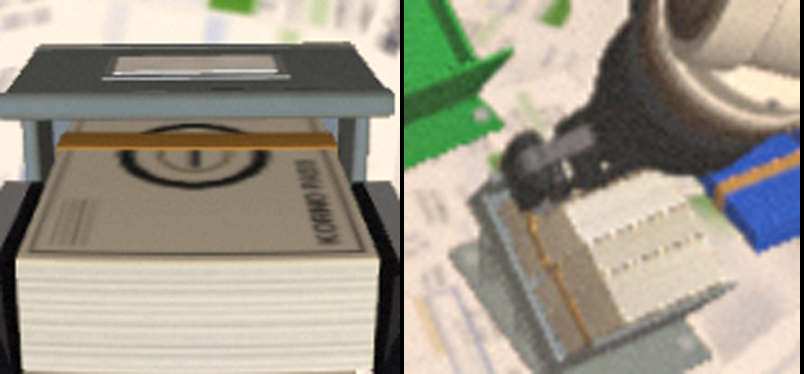

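>>> arm_command([
  [0.3,0,-0.0006,0,0,0,0],
  [0.3,0,-0.0005,-0.0003,0,0,0],
  [0.3,0,-0.0005,-0.0003,0,0,0],
  [0.3,0,-0.0005,-0.0003,0,0,0],
  [0.3,0,-0.0005,-0.0003,0,0,0],
  [0.3,0,0,0,0,0,0],
  [0.3,0,0,0,0,0,0],
  [0.3,0,0,0,0,0,0],
])

```text
time: 15.05
eef_pos: [594.2, -191.8, 96.6]
eef_rot: [-149.8, -0.2, 0.5]
contact_force: [0.4, 1.7, 6.4]
opening: 55.2
```

```bash
python3 st.py f
```

```text
t 15.15 foot centre bay [71.8 -1.6  2.3] tool z in bay [ 0.003 -0.002 -1.   ] x [ 0.002 -1.     0.002] F bay [ 5.2 -0.   5.3]
55.16279341754293 [0.41169566 1.74931552 6.43321095]
(374, 804, 3)
```

View pics/st_f.png

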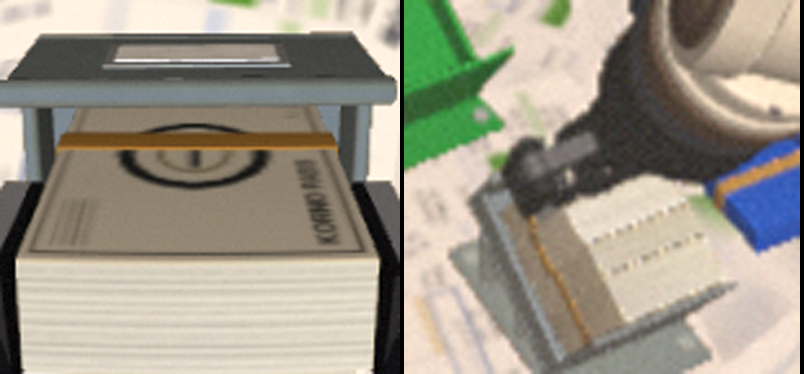

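>>> arm_command([
  [0.3,0,-0.0005,-0.0003,0,0,0],
  [0.3,0,-0.0005,-0.0003,0,0,0],
  [0.3,0,-0.0005,-0.0003,0,0,0],
  [0.3,0,-0.0005,-0.0003,0,0,0],
  [0.3,0,-0.0005,-0.0003,0,0,0],
  [0.3,0,0,0,0,0,0],
  [0.3,0,0,0,0,0,0],
  [0.3,0,0,0,0,0,0],
])

```text
time: 15.95
eef_pos: [594.2, -191.9, 96.6]
eef_rot: [-149.6, -0.2, 0.5]
contact_force: [-2.6, 13.6, 14.1]
opening: 55.4
```

```bash
python3 st.py g
```

```text
t 16.05 foot centre bay [71.9 -1.7  2.3] tool z in bay [ 0.007 -0.002 -1.   ] x [ 0.003 -1.     0.002] F bay [19.8  1.6  4.5]
55.43663813065666 [-2.59909487 13.59730288 14.05553646]
(374, 804, 3)
```

View pics/st_g.png

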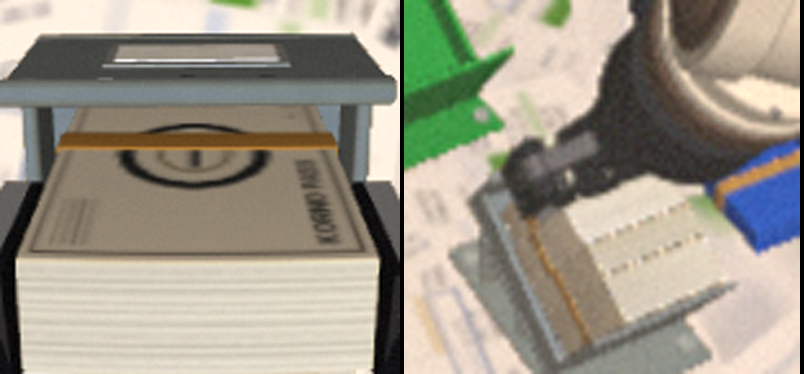

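>>> arm_command([
  [0.3,0,0.001,0.0006,0,0,0],
  [0.3,0,0.0007,0.0006,0,0,0],
  [0.3,0,0,0.0004,0,0,0],
  [0.3,0,0,0,0,0,0],
  [0.75,0,0,0,0,0,0],
  [0.75,0,0,0,0,0,0],
  [0.85,0,0,0,0,0,0],
  [0.85,0,0,0,0,0,0],
])

```text
time: 16.85
eef_pos: [593.9, -193.2, 95.7]
eef_rot: [-149.9, -0.1, 0.5]
contact_force: [-0.5, 0.1, -0.6]
opening: 72.4
```

```bash
python3 st.py r
```

```text
t 16.95 foot centre bay [70.1 -1.4  2.4] tool z in bay [ 0.002 -0.001 -1.   ] x [ 0.002 -1.     0.001] F bay [-0.  -0.1 -0.6]
72.38087188943253 [-0.51304257  0.06283347 -0.58145636]
(374, 804, 3)
```

View pics/st_r.png

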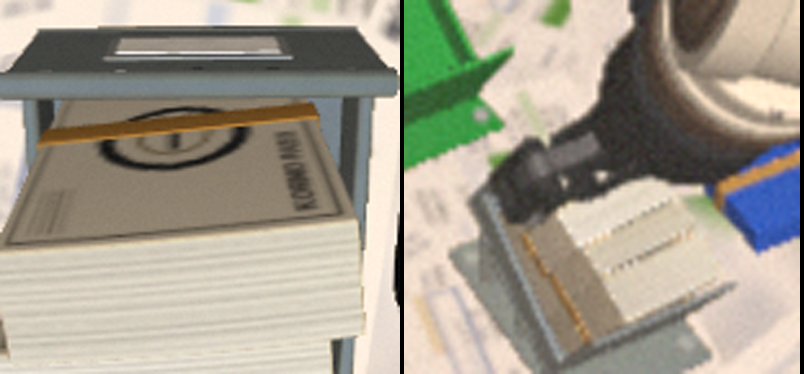

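```bash
python3 look.py r2
```

```text
[[325.19226210127806, 0.0, 276.0719434741066], [0.0, 325.19226210127806, 207.51701532222154], [0.0, 0.0, 1.0]] [[1.0, -0.001, -0.0, -0.985], [0.001, 0.962, 0.274, -68.885], [-0.0, -0.274, 0.962, -141.217], [0.0, 0.0, 0.0, 1.0]] [-29.5  29.2  20.2  97.   25.8  56.3] 16.95
```

View pics/w_r2.png

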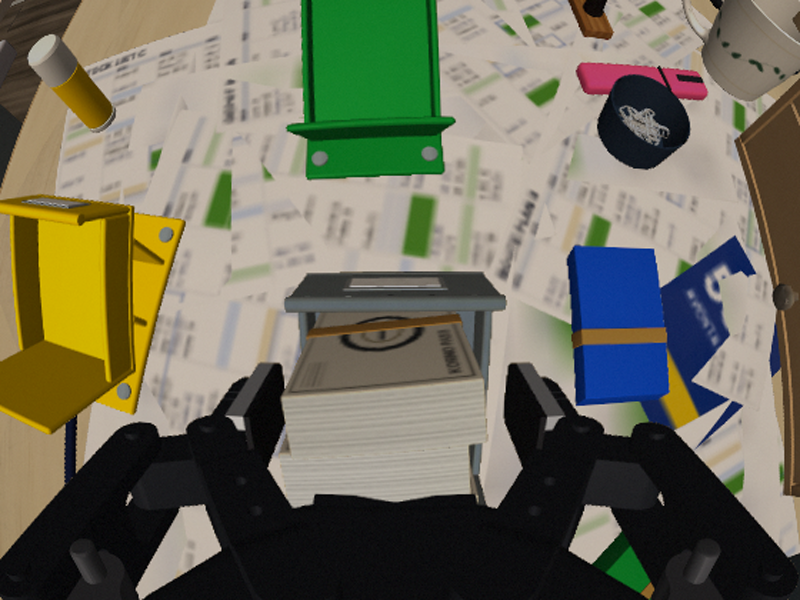

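>>> arm_command([
  [1,0,0,0,0,0,0],
  [1,0,0,0,0,0,0],
  [1,0,0,0,0,0,0],
  [1,0,0,0,0,0,0],
  [1,0,0,0,0,0,0],
  [1,0,0,0,0,0,0],
  [1,0,0,0,0,0,0],
  [1,0,0,0,0,0,0],
])

```text
time: 17.8
eef_pos: [594.1, -193.0, 96.3]
eef_rot: [-149.9, -0.1, 0.5]
contact_force: [-0.4, 1.5, -0.1]
opening: 85.7
```

```bash
python3 look.py r3;python3 st.py s
```

```text
[[325.19226210127806, 0.0, 276.0719434741066], [0.0, 325.19226210127806, 207.51701532222154], [0.0, 0.0, 1.0]] [[1.0, -0.001, -0.0, -0.986], [0.001, 0.962, 0.274, -68.885], [-0.0, -0.274, 0.962, -141.217], [0.0, 0.0, 0.0, 1.0]] [-29.5  29.2  20.2  97.1  25.8  56.3] 17.8
t 17.95 foot centre bay [70.5 -1.5  2.6] tool z in bay [ 0.002 -0.001 -1.   ] x [ 0.002 -1.     0.001] F bay [ 0.8 -0.5  0.3]
85.67457484260179 [ 0.87469382 -0.13693282  0.25365447]
(374, 804, 3)
```

View pics/w_r3.png

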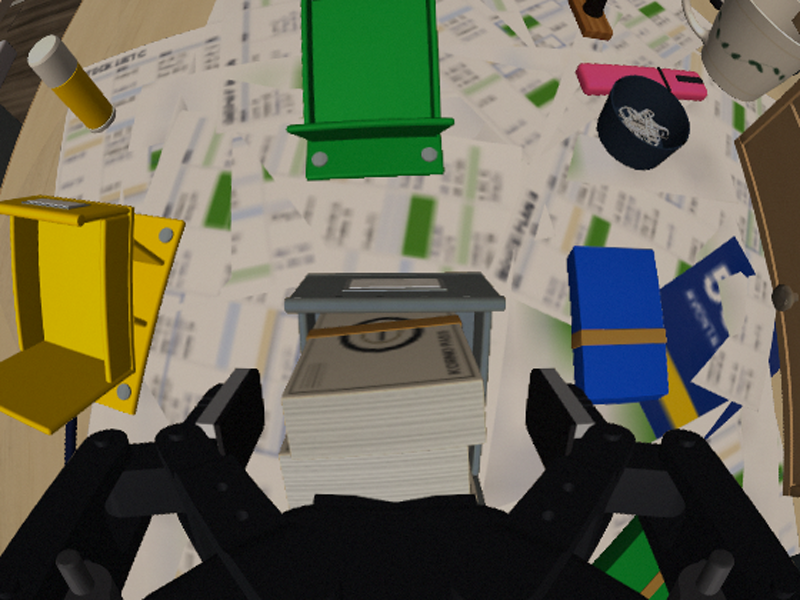

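View pics/st_s.png

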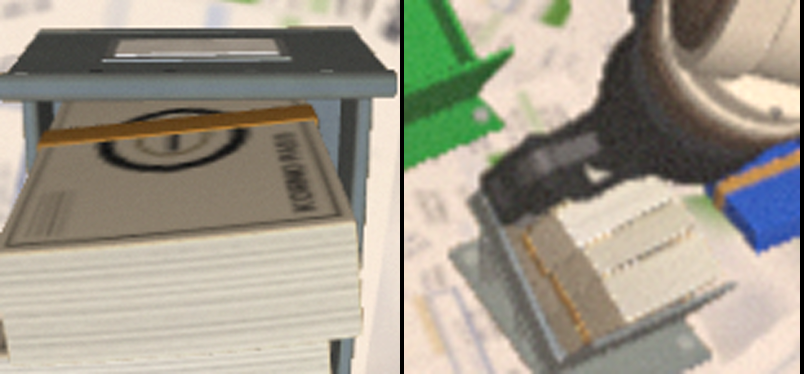

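>>> arm_command([
  [1,0,-0.005,0.0087,0,0,0],
  [1,0,-0.01,0.0173,0,0,0],
  [1,0,-0.01,0.0173,0,0,0],
  [1,0,-0.01,0.0173,0,0,0],
  [1,0,-0.01,0.0173,0,0,0],
  [1,0,-0.008,0.015,0,0,0],
  [1,0,0,0,0,0,0],
  [1,0,0,0,0,0,0],
])

```text
time: 18.75
eef_pos: [594.3, -246.2, 189.0]
eef_rot: [-149.9, -0.2, 0.4]
contact_force: [0.1, -0.4, -0.4]
opening: 85.1
```

```bash
python3 look.py q1
python3 - <<'E'
from h import *
from cell import grab_frame
f,Tt=pickle.load(open("w_q1.pkl","rb")); print(Tt.round(2))
crop(f["image"],215,175,125,130,4.6 and 4,"wq1")
g=grab_frame("side"); pickle.dump(g,open("side3.pkl","wb")); crop(g["image"],290,210,90,85,7,"dq1")
E
```

```text
[[325.19226210127806, 0.0, 276.0719434741066], [0.0, 325.19226210127806, 207.51701532222154], [0.0, 0.0, 1.0]] [[1.0, -0.001, -0.0, -0.986], [0.001, 0.962, 0.274, -68.885], [-0.0, -0.274, 0.962, -141.218], [0.0, 0.0, 0.0, 1.0]] [-33.2  34.7  38.1 111.2  24.8  52.4] 18.75
[[ 1.0000e+00  1.0000e-02 -0.0000e+00  5.9426e+02]
 [ 1.0000e-02 -8.7000e-01  5.0000e-01 -2.4624e+02]
 [ 0.0000e+00 -5.0000e-01 -8.7000e-01  1.8905e+02]
 [ 0.0000e+00  0.0000e+00  0.0000e+00  1.0000e+00]]
```

View pics/wq1.png

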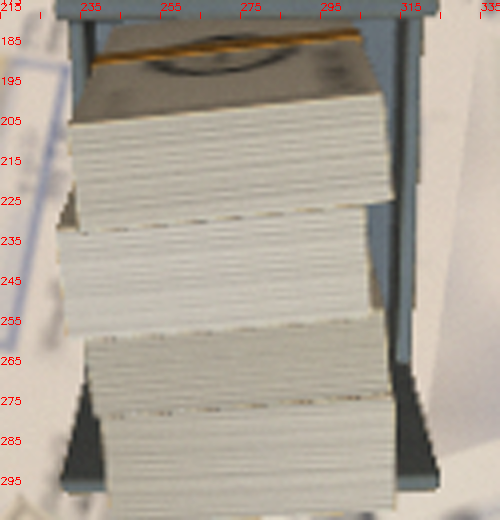

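View pics/dq1.png

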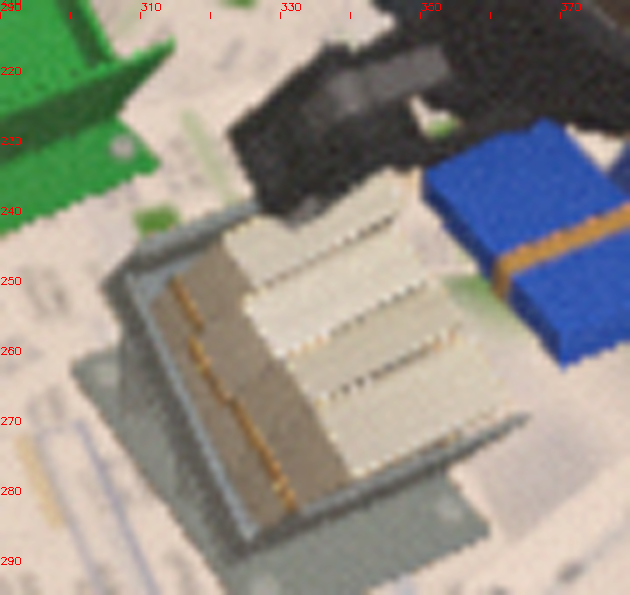

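Run:
```python
from h import *
baygo(110,70,foot=0,off=0,yb=1.5,n=12)
M=bay(*pickle.load(open("bay.pkl","rb"))); f,Tt=pickle.load(open("w_q1.pkl","rb")); print(ap(np.linalg.inv(M),Tt[:3,3]))
# yaw estimates of packs tops at z~91.5 plane in bay frame
from scipy.optimize import fsolve
def bp(px,z=91.0):
    return fsolve(lambda v: wproj(f,Tt,ap(M,[(v[0],v[1],z)]))[0]-px,[40,0])
P={"1f":((70,123),(377,92)),"1b":((83,231),(392,200)),"4f":((58,230),(365,205)),"4b":((68,336),(370,310)),"3f":((86,338),(382,311)),"3b":((98,416),(390,397)),"2f":((105,413),(394,396)),"2b":((107,520),(394,508))}
for k,(a,c) in P.items():
    A=bp((215+a[0]/4-.4,175+a[1]/4-.4)); B=bp((215+c[0]/4-.4,175+c[1]/4-.4)); print(k,A.round(1),B.round(1),"yaw",np.degrees(np.arctan2(B[0]-A[0],A[1]-B[1])).round(1))
```

```text
target [ 591.7 -164.7  125.1]
t 18.85 total [ -2.3  80.9 -63.2] [-0.15  0.08 -0.08] n>= 2.1 row(n=12): [-0.00019, 0.00674, -0.00527] [-0.013, 0.007, -0.007]
[[ 71.37636458  -0.51660832 166.11491629]]
1f [80.4 30.9] [ 86.  -22.2] yaw 6.0
1b [60.5 29.3] [ 66.3 -25.5] yaw 6.1
4f [60.6 33.8] [ 65.4 -20.7] yaw 5.0
4b [39.8 33. ] [ 45.2 -22.2] yaw 5.6
3f [39.5 29.6] [ 45.  -24.5] yaw 5.8
3b [23.2 28.1] [ 27.3 -26.7] yaw 4.3
2f [23.8 26.8] [ 27.5 -27.4] yaw 3.8
2b [-0.3 27.5] [  2.5 -28.7] yaw 2.8
```

>>> arm_command([
  [0.35,0,0.012,0.007,0,0,0],
  [0.35,0,0.012,0.007,0,0,0],
  [0.35,0,0.01,0.006,0,0,0],
  [0.35,-0.002,0.007,-0.013,0,0,0],
  [0.35,0,0.011,-0.019,0,0,0],
  [0.35,0,0.011,-0.019,0,0,0],
  [0.35,0,0.011,-0.019,0,0,0],
  [0.35,0,0.007,-0.013,0,0,0],
])

```text
time: 19.65
eef_pos: [591.8, -163.1, 125.8]
eef_rot: [-149.9, -0.1, 0.5]
contact_force: [-0.8, -0.3, -0.4]
opening: 30.2
```

```bash
python3 look.py q2
python3 - <<'E'
from h import *
from cell import telemetry
s=telemetry.get_state(); where(s,foot=0,off=0); print(s["opening"])
E
```

```text
[[325.19226210127806, 0.0, 276.0719434741066], [0.0, 325.19226210127806, 207.51701532222154], [0.0, 0.0, 1.0]] [[1.0, -0.001, -0.0, -0.985], [0.001, 0.962, 0.274, -68.886], [-0.0, -0.274, 0.962, -141.217], [0.0, 0.0, 0.0, 1.0]] [-27.3  26.1  19.4  98.3  26.4  58.6] 19.65
t 19.7 foot centre bay [111.7   1.   67.8] tool z in bay [ 0.003  0.001 -1.   ] x [ 0.003 -1.    -0.001] F bay [-0.6  0.  -2.2]
29.94759523714965
```

View pics/w_q2.png

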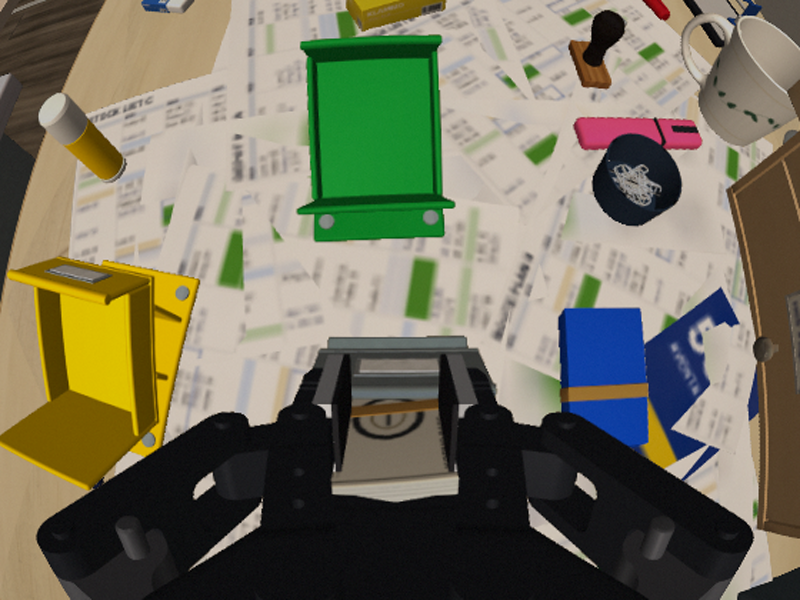

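>>> arm_command([
  [0.35,0,0.004,-0.0069,0,0,0],
  [0.35,0,0.004,-0.0069,0,0,0],
  [0.35,0,-0.003,-0.0017,0,0,0],
  [0.35,0,-0.003,-0.0017,0,0,0],
  [0.35,0,-0.002,-0.0012,0,0,0],
  [0.35,0,-0.0015,-0.0009,0,0,0],
  [0.35,0,-0.001,-0.0006,0,0,0],
  [0.35,0,-0.001,-0.0006,0,0,0],
])

```text
time: 20.5
eef_pos: [592.2, -168.8, 105.7]
eef_rot: [-149.9, -0.1, 0.5]
contact_force: [0.3, -0.5, -0.0]
opening: 29.6
```

```bash
cat > wh.py <<'E'
from h import *
from cell import telemetry
s=telemetry.get_state(); where(s,foot=0,off=0); print(s["opening"],s["moment"].round(2))
E
python3 wh.py; python3 st.py p1
```

```text
t 20.5 foot centre bay [96.8  0.4 55.2] tool z in bay [ 0.002 -0.002 -1.   ] x [ 0.002 -1.     0.002] F bay [-0.5 -0.3  0.3]
29.642563545912196 [-0.4   0.   -0.03]
t 20.6 foot centre bay [96.3  0.3 -1.4] tool z in bay [ 0.002 -0.001 -1.   ] x [ 0.002 -1.     0.001] F bay [ 0.4 -0.2  0.5]
29.642563545912196 [ 0.27447613 -0.53018162 -0.0068506 ]
(374, 804, 3)
```

View pics/st_p1.png

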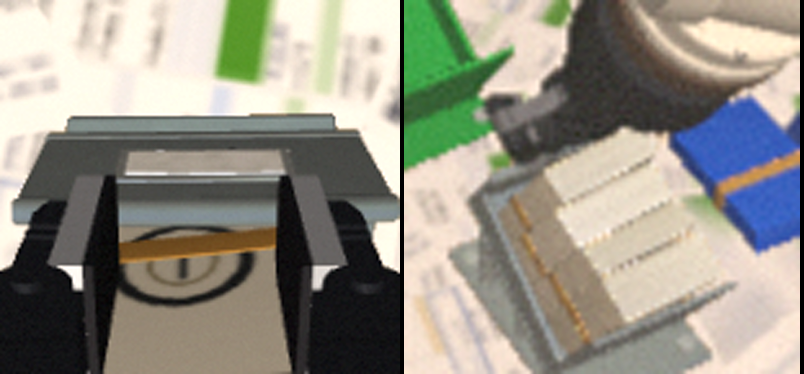

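>>> arm_command([
  [0.35,0,-0.0009,-0.0005,0,0,0],
  [0.35,0,-0.0009,-0.0005,0,0,0],
  [0.35,0,-0.0009,-0.0005,0,0,0],
  [0.35,0,-0.0009,-0.0005,0,0,0],
  [0.35,0,-0.0009,-0.0005,0,0,0],
  [0.35,0,-0.0009,-0.0005,0,0,0],
  [0.35,0,-0.0009,-0.0005,0,0,0],
  [0.35,0,0,0,0,0,0],
])

```text
time: 21.4
eef_pos: [592.4, -173.3, 103.1]
eef_rot: [-149.7, -0.2, 0.5]
contact_force: [0.7, 8.3, 5.2]
opening: 29.9
```

```bash
python3 wh.py; python3 st.py p2
```

```text
t 21.4 foot centre bay [91.6  0.1 55.2] tool z in bay [ 0.005 -0.002 -1.   ] x [ 0.003 -1.     0.002] F bay [ 9.7 -0.8  0.3]
29.8618599761275 [ 1.5  -0.25  0.09]
t 21.5 foot centre bay [91.2  0.  -1.3] tool z in bay [ 0.005 -0.002 -1.   ] x [ 0.003 -1.     0.002] F bay [10.  -0.6 -0.5]
29.8618599761275 [0.74791824 8.27920332 5.16227157]
(374, 804, 3)
```

View pics/st_p2.png

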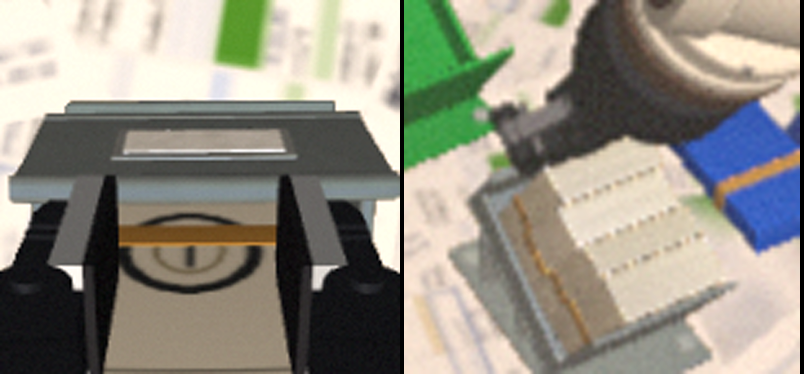

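>>> arm_command([
  [0.35,0,-0.0006,-0.0003,0,0,0],
  [0.35,0,-0.0006,-0.0003,0,0,0],
  [0.35,0,-0.0006,-0.0003,0,0,0],
  [0.35,0,0,0,0,0,0],
  [0.35,0,0.001,0.0006,0,0,0],
  [0.35,0,0.0015,0.0009,0,0,0],
  [0.35,0,0.002,0.0012,0,0,0],
  [0.35,0,0.004,0.0023,0,0,0],
])

```text
time: 22.3
eef_pos: [592.0, -168.3, 106.0]
eef_rot: [-149.9, -0.1, 0.4]
contact_force: [-0.4, 0.0, -0.4]
opening: 30.0
```

```bash
python3 wh.py; python3 st.py p3
```

```text
t 22.3 foot centre bay [97.4  0.5 55.2] tool z in bay [ 0.002 -0.001 -1.   ] x [ 0.002 -1.     0.001] F bay [-0.2  0.4 -0.4]
30.00175930353318 [-0.44 -0.04  0.01]
t 22.4 foot centre bay [97.4  0.3 -0.9] tool z in bay [ 0.002 -0.002 -1.   ] x [ 0.002 -1.     0.002] F bay [ 0.3  0.5 -0.2]
30.00175930353318 [-0.41593499  0.00616396 -0.41772247]
(374, 804, 3)
```

View pics/st_p3.png

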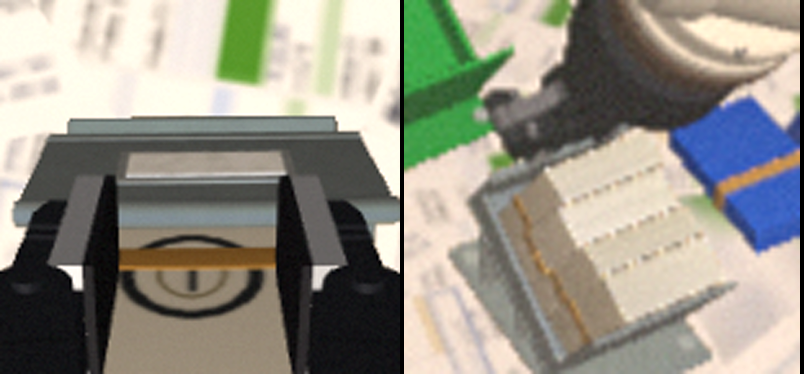

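Squared. I'll retreat forward and up, then inspect.

>>> arm_command([
  [0.35,0,0.006,0.0035,0,0,0],
  [0.35,0,-0.004,0.007,0,0,0],
  [0.35,0,-0.009,0.0156,0,0,0],
  [0.35,0,-0.01,0.0173,0,0,0],
  [0.35,0,-0.01,0.0173,0,0,0],
  [0.35,0,-0.014,0.015,0,0,0],
  [0.35,0,-0.015,0.014,0,0,0],
  [0.35,0,-0.015,0.014,0,0,0],
])

```text
time: 23.2
eef_pos: [592.0, -239.9, 211.3]
eef_rot: [-149.9, -0.2, 0.5]
contact_force: [0.5, -0.9, -0.3]
opening: 30.0
```

```bash
python3 look.py z1
python3 - <<'E'
from h import *
from cell import grab_frame
f,Tt=pickle.load(open("w_z1.pkl","rb")); print(Tt.round(2)[:3,3])
crop(f["image"],215,185,125,130,4,"wz1")
g=grab_frame("side"); pickle.dump(g,open("side4.pkl","wb")); crop(g["image"],290,210,90,85,7,"dz1")
E
```

```text
[[325.19226210127806, 0.0, 276.0719434741066], [0.0, 325.19226210127806, 207.51701532222154], [0.0, 0.0, 1.0]] [[1.0, -0.001, -0.0, -0.987], [0.001, 0.962, 0.274, -68.886], [-0.0, -0.274, 0.962, -141.218], [0.0, 0.0, 0.0, 1.0]] [-32.9  34.2  40.  113.3  24.9  52.7] 23.2
[ 591.98 -239.87  211.31]
```

View pics/wz1.png

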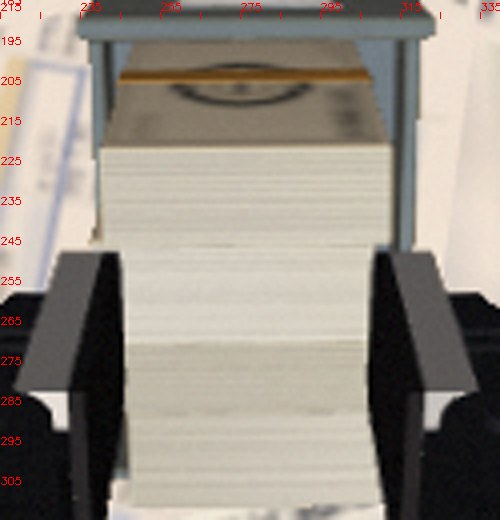

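View pics/dz1.png

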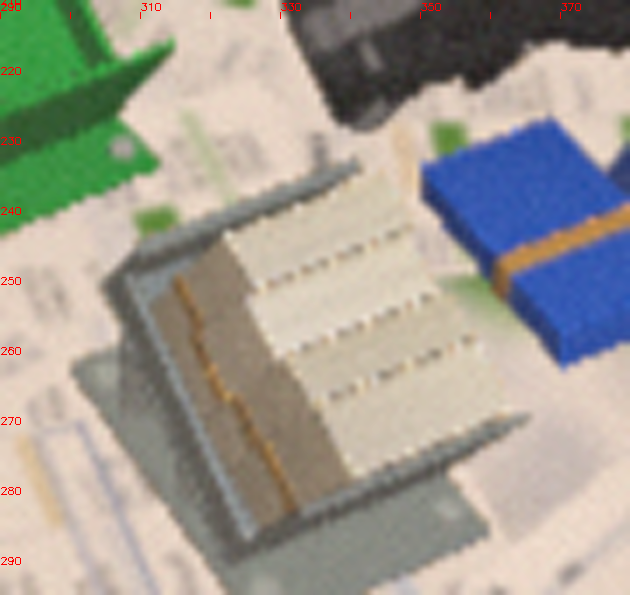

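>>> arm_command([
  [0.9,-0.005,-0.008,0.014,0,0,0],
  [0.9,-0.005,-0.008,0.014,0,0,0],
  [0.9,-0.005,0,0.02,0,0,0],
  [0.9,-0.005,0,0.02,0,0,0],
  [0.9,-0.005,0,0.02,0,0,0],
  [0.9,0,0,0.01,0,0,0],
  [0.9,0,0,0,0,0,0],
  [0.9,0,0,0,0,0,0],
])

```text
time: 24.1
eef_pos: [567.4, -254.9, 307.2]
eef_rot: [-149.9, -0.1, 0.5]
contact_force: [1.3, -0.1, -0.3]
opening: 76.8
```

```bash
python3 look.py z2
python3 - <<'E'
from h import *
from cell import grab_frame
f,Tt=pickle.load(open("w_z2.pkl","rb")); print(Tt.round(2)[:3,3])
crop(f["image"],230,195,100,110,5,"wz2")
g=grab_frame("scene"); pickle.dump(g,open("scene5.pkl","wb")); crop(g["image"],265,140,75,75,8,"sz2")
M=bay(*pickle.load(open("bay.pkl","rb")))
def bp(px,z=91.0):
    return least_squares(lambda v: wproj(f,Tt,ap(M,[(v[0],v[1],z)]))[0]-px,[40,0]).x
print([bp(p).round(1).tolist() for p in((276,260),)])
E
```

```text
[[325.19226210127806, 0.0, 276.0719434741066], [0.0, 325.19226210127806, 207.51701532222154], [0.0, 0.0, 1.0]] [[1.0, -0.001, -0.0, -0.985], [0.001, 0.962, 0.274, -68.885], [-0.0, -0.274, 0.962, -141.217], [0.0, 0.0, 0.0, 1.0]] [-35.   38.1  56.8 127.2  24.2  50.5] 24.1
[ 567.41 -254.89  307.19]
[[41.0, 27.1]]
```

View pics/wz2.png

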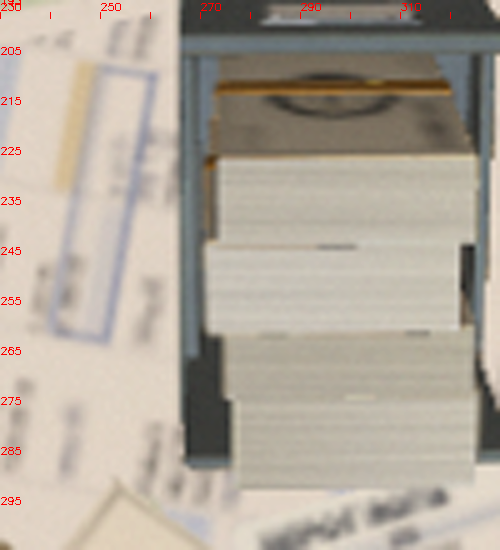

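View pics/sz2.png

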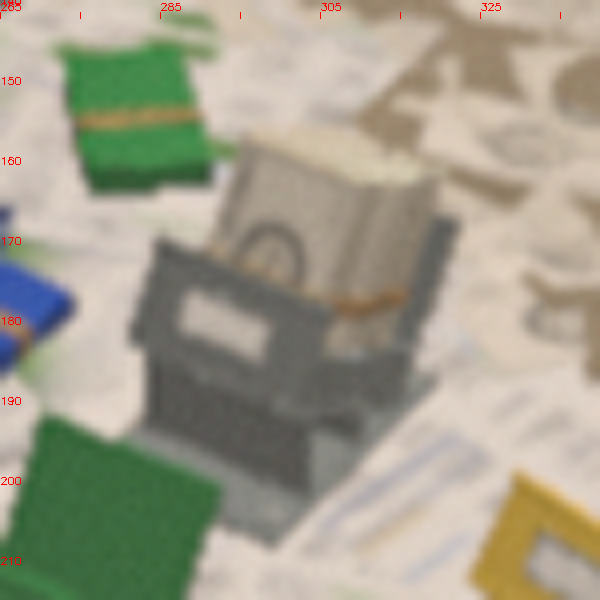

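View pics/w_z2.png

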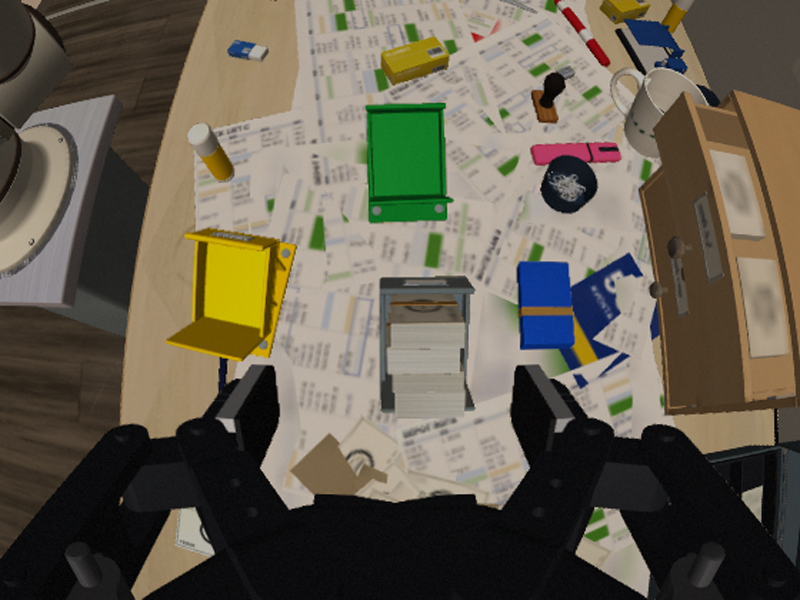

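```bash
python3 -c "
from cell import finish_job
print(finish_job())"
```

```text
the job is handed in; nothing more can be done
None
```

The card pack is filed in the grey sorter, on its short end behind the lip and in front of the other three. The job was handed in at about 24 s of the 51 s allowed.

- **Placing:** I gripped the pack by its upper part and used its foot to push the slumped pack back. I then lowered it until it touched the floor (about 13 N) and pressed it back to about 20 N.
- **What went wrong:** as the gripper opened, the stack twisted by roughly 3–6°. I think a finger pad caught the edge of pack 4. I came back with the fingers partly open, pushed on the front face (last reading 10 N, then about 2 mm further) until the stack was square, and backed away.
- **Last checks:** the wrist, side and scene pictures show all four packs parallel to the back plate, flat against one another and with level tops. The robot was clear and the force readings were back at noise level.
- **Off or unmeasured:** pack 4 still sits a few millimetres to one side of the others. That every pack is on the floor I judged from the level tops and the earlier contact force, not from a direct measurement. My position for the sorter was also only good to about 2–5 mm in height, so I relied on the contact force to find the floor.
- **Other things:** the arm did not go near the glue stick, the clip tub or the hand stamp; they look undisturbed in the last wrist picture.

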